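# Charge the bench polisher with a scoop of handle blanks

## Task

Charge the little orange vibratory polisher: with the aluminium hand scoop that lies in the steel parts pan, scoop up black brush-handle blanks and tip at least two of them into the polisher's open tub, without touching the blanks with the gripper or spilling any on the bench. Then lay the scoop back in the pan, right way up, and push the polisher's hinged lid fully shut. Leave the finished brushes undisturbed.

Things in the scene. Friction and masses are not known exactly. Their poses are not given: they have to be found in the camera images.
- pan: Fixed steel parts pan, 240 (x) x 140 mm, walls 4 mm thick, 48 mm high, floor 3 mm above the bench. Origin under its centre. Its -x end, against which to scoop, is 72 mm high with a 45 deg cove at its foot (from x = -90 on the floor to -116 mm); the other inner faces are upright (x = +116, y = +-66 mm). The blanks are at the -x end, the scoop at the +x end, mouth to -x.
- scoop: Loose aluminium hand scoop, 0.2 kg, a pan 115 mm (x) by 108 mm (y), floor 2 mm, back wall 44 mm high at x = +57, sides 40 falling to 22 mm, open mouth at x = -57 mm. Origin under its centre. Black grip bar across it along y, flat-sided, 24 mm thick in x, 28 mm high, 100 mm long, centre at (25, 0, 96) mm; room below and beside it for fingers. Starts level in the pan, mouth towards the blanks.
- handle_1: Loose black resin brush-handle blank, like a waisted barrel, 40 mm diameter, 61 mm long, 41 g. Origin at the centre of one end face, z along its axis. Five are in the pan: three standing in a row at its -x end, two lying across the pan before the scoop's mouth.
- handle_2: Loose black resin brush-handle blank, like a waisted barrel, 40 mm diameter, 61 mm long, 41 g. Origin at the centre of one end face, z along its axis. Five are in the pan: three standing in a row at its -x end, two lying across the pan before the scoop's mouth.
- handle_3: Loose black resin brush-handle blank, like a waisted barrel, 40 mm diameter, 61 mm long, 41 g. Origin at the centre of one end face, z along its axis. Five are in the pan: three standing in a row at its -x end, two lying across the pan before the scoop's mouth.
- handle_4: Loose black resin brush-handle blank, like a waisted barrel, 40 mm diameter, 61 mm long, 41 g. Origin at the centre of one end face, z along its axis. Five are in the pan: three standing in a row at its -x end, two lying across the pan before the scoop's mouth.
- handle_5: Loose black resin brush-handle blank, like a waisted barrel, 40 mm diameter, 61 mm long, 41 g. Origin at the centre of one end face, z along its axis. Five are in the pan: three standing in a row at its -x end, two lying across the pan before the scoop's mouth.
- polisher: Fixed bench vibratory polisher: grey base 165 x 150 mm on springs, orange open tub above it, outer 156 mm (x) by 148 mm (y), walls 5 mm, rim 117 mm above the bench. Origin under its centre on the bench. The lid is hinged along its +y rim: hinge axis parallel to x at y = +83, z = 120.5 mm.
- tub_floor (a point): Centre of the tub's inner floor, 47 mm above the bench, 70 mm below the rim; axes as the polisher's. Inner size 146 mm (x) by 138 mm (y), the long corners coved.
- lid (a joint): Hinge of the polisher's flat aluminium lid (166 mm along x, 163 mm from hinge to free edge, 4 mm thick), rad: 0 = shut flat on the rim, about 1.6 = standing upright on the +y side of the tub. Stiff hinge: it stays where it is left, and about 2 to 3 N near its free edge moves it.
- lid_edge (a point): Middle of the lid's free edge, on its outer (upper) face, 163 mm from the hinge axis.
- brush_a: Finished shaving brush standing on the bench at the left edge of the block of finished brushes, black handle and pale knot, 61 x 64 x 123 mm; leave it. Origin under its centre.
- brush_b: Finished shaving brush standing on the bench at the left edge of the block of finished brushes, black handle and pale knot, 60 x 65 x 125 mm; leave it. Origin under its centre.

How it is judged:
On the way, in this order (a step that is already met when the one before it is completed fails the run):
1. at least one blank rides in the scoop, lifted clear of the pan (((x of handle_1 in the frame of scoop between -0.08 and 0.06 m and y of handle_1 in the frame of scoop between -0.056 and 0.056 m and z of handle_1 in the frame of scoop between 0 and 0.09 m and height (world z) of handle_1 above 0.1 m and height (world z) of scoop above 0.08 m and contact force between handle_1 and scoop above 0.05 N) or (x of handle_2 in the frame of scoop between -0.08 and 0.06 m and y of handle_2 in the frame of scoop between -0.056 and 0.056 m and z of handle_2 in the frame of scoop between 0 and 0.09 m and height (world z) of handle_2 above 0.1 m and height (world z) of scoop above 0.08 m and contact force between handle_2 and scoop above 0.05 N) or (x of handle_3 in the frame of scoop between -0.08 and 0.06 m and y of handle_3 in the frame of scoop between -0.056 and 0.056 m and z of handle_3 in the frame of scoop between 0 and 0.09 m and height (world z) of handle_3 above 0.1 m and height (world z) of scoop above 0.08 m and contact force between handle_3 and scoop above 0.05 N) or (x of handle_4 in the frame of scoop between -0.08 and 0.06 m and y of handle_4 in the frame of scoop between -0.056 and 0.056 m and z of handle_4 in the frame of scoop between 0 and 0.09 m and height (world z) of handle_4 above 0.1 m and height (world z) of scoop above 0.08 m and contact force between handle_4 and scoop above 0.05 N) or (x of handle_5 in the frame of scoop between -0.08 and 0.06 m and y of handle_5 in the frame of scoop between -0.056 and 0.056 m and z of handle_5 in the frame of scoop between 0 and 0.09 m and height (world z) of handle_5 above 0.1 m and height (world z) of scoop above 0.08 m and contact force between handle_5 and scoop above 0.05 N))), for 0.2 s.
2. at least two blanks lie in the tub ((((horizontal distance between handle_1 and tub_floor below 0.095 m and z of handle_1 in the frame of tub_floor between -0.002 and 0.07 m) and (horizontal distance between handle_2 and tub_floor below 0.095 m and z of handle_2 in the frame of tub_floor between -0.002 and 0.07 m)) or ((horizontal distance between handle_1 and tub_floor below 0.095 m and z of handle_1 in the frame of tub_floor between -0.002 and 0.07 m) and (horizontal distance between handle_3 and tub_floor below 0.095 m and z of handle_3 in the frame of tub_floor between -0.002 and 0.07 m)) or ((horizontal distance between handle_1 and tub_floor below 0.095 m and z of handle_1 in the frame of tub_floor between -0.002 and 0.07 m) and (horizontal distance between handle_4 and tub_floor below 0.095 m and z of handle_4 in the frame of tub_floor between -0.002 and 0.07 m)) or ((horizontal distance between handle_1 and tub_floor below 0.095 m and z of handle_1 in the frame of tub_floor between -0.002 and 0.07 m) and (horizontal distance between handle_5 and tub_floor below 0.095 m and z of handle_5 in the frame of tub_floor between -0.002 and 0.07 m)) or ((horizontal distance between handle_2 and tub_floor below 0.095 m and z of handle_2 in the frame of tub_floor between -0.002 and 0.07 m) and (horizontal distance between handle_3 and tub_floor below 0.095 m and z of handle_3 in the frame of tub_floor between -0.002 and 0.07 m)) or ((horizontal distance between handle_2 and tub_floor below 0.095 m and z of handle_2 in the frame of tub_floor between -0.002 and 0.07 m) and (horizontal distance between handle_4 and tub_floor below 0.095 m and z of handle_4 in the frame of tub_floor between -0.002 and 0.07 m)) or ((horizontal distance between handle_2 and tub_floor below 0.095 m and z of handle_2 in the frame of tub_floor between -0.002 and 0.07 m) and (horizontal distance between handle_5 and tub_floor below 0.095 m and z of handle_5 in the frame of tub_floor between -0.002 and 0.07 m)) or ((horizontal distance between handle_3 and tub_floor below 0.095 m and z of handle_3 in the frame of tub_floor between -0.002 and 0.07 m) and (horizontal distance between handle_4 and tub_floor below 0.095 m and z of handle_4 in the frame of tub_floor between -0.002 and 0.07 m)) or ((horizontal distance between handle_3 and tub_floor below 0.095 m and z of handle_3 in the frame of tub_floor between -0.002 and 0.07 m) and (horizontal distance between handle_5 and tub_floor below 0.095 m and z of handle_5 in the frame of tub_floor between -0.002 and 0.07 m)) or ((horizontal distance between handle_4 and tub_floor below 0.095 m and z of handle_4 in the frame of tub_floor between -0.002 and 0.07 m) and (horizontal distance between handle_5 and tub_floor below 0.095 m and z of handle_5 in the frame of tub_floor between -0.002 and 0.07 m)))), for 0.2 s.
3. the scoop lies back in the pan, released (x of scoop in the frame of pan between -0.12 and 0.12 m and y of scoop in the frame of pan between -0.07 and 0.07 m and z of scoop in the frame of pan between -0.005 and 0.05 m and angle between scoop's own z axis and vertical below 0.5 rad and contact force between the fingers and scoop below 0.2 N and linear speed of scoop below 0.03 m/s), for 0.2 s.
At the end, for the whole second after the job is handed in: At least two blanks lie in the tub and every other blank is in the pan, all at rest; the scoop lies in the pan within 30 deg of level, released; the lid is shut to within 0.04 rad (all of step 3 and (((horizontal distance between handle_1 and tub_floor below 0.095 m and z of handle_1 in the frame of tub_floor between -0.002 and 0.07 m) and (horizontal distance between handle_2 and tub_floor below 0.095 m and z of handle_2 in the frame of tub_floor between -0.002 and 0.07 m)) or ((horizontal distance between handle_1 and tub_floor below 0.095 m and z of handle_1 in the frame of tub_floor between -0.002 and 0.07 m) and (horizontal distance between handle_3 and tub_floor below 0.095 m and z of handle_3 in the frame of tub_floor between -0.002 and 0.07 m)) or ((horizontal distance between handle_1 and tub_floor below 0.095 m and z of handle_1 in the frame of tub_floor between -0.002 and 0.07 m) and (horizontal distance between handle_4 and tub_floor below 0.095 m and z of handle_4 in the frame of tub_floor between -0.002 and 0.07 m)) or ((horizontal distance between handle_1 and tub_floor below 0.095 m and z of handle_1 in the frame of tub_floor between -0.002 and 0.07 m) and (horizontal distance between handle_5 and tub_floor below 0.095 m and z of handle_5 in the frame of tub_floor between -0.002 and 0.07 m)) or ((horizontal distance between handle_2 and tub_floor below 0.095 m and z of handle_2 in the frame of tub_floor between -0.002 and 0.07 m) and (horizontal distance between handle_3 and tub_floor below 0.095 m and z of handle_3 in the frame of tub_floor between -0.002 and 0.07 m)) or ((horizontal distance between handle_2 and tub_floor below 0.095 m and z of handle_2 in the frame of tub_floor between -0.002 and 0.07 m) and (horizontal distance between handle_4 and tub_floor below 0.095 m and z of handle_4 in the frame of tub_floor between -0.002 and 0.07 m)) or ((horizontal distance between handle_2 and tub_floor below 0.095 m and z of handle_2 in the frame of tub_floor between -0.002 and 0.07 m) and (horizontal distance between handle_5 and tub_floor below 0.095 m and z of handle_5 in the frame of tub_floor between -0.002 and 0.07 m)) or ((horizontal distance between handle_3 and tub_floor below 0.095 m and z of handle_3 in the frame of tub_floor between -0.002 and 0.07 m) and (horizontal distance between handle_4 and tub_floor below 0.095 m and z of handle_4 in the frame of tub_floor between -0.002 and 0.07 m)) or ((horizontal distance between handle_3 and tub_floor below 0.095 m and z of handle_3 in the frame of tub_floor between -0.002 and 0.07 m) and (horizontal distance between handle_5 and tub_floor below 0.095 m and z of handle_5 in the frame of tub_floor between -0.002 and 0.07 m)) or ((horizontal distance between handle_4 and tub_floor below 0.095 m and z of handle_4 in the frame of tub_floor between -0.002 and 0.07 m) and (horizontal distance between handle_5 and tub_floor below 0.095 m and z of handle_5 in the frame of tub_floor between -0.002 and 0.07 m))) and ((horizontal distance between handle_1 and tub_floor below 0.095 m and z of handle_1 in the frame of tub_floor between -0.002 and 0.07 m) or (x of handle_1 in the frame of pan between -0.12 and 0.12 m and y of handle_1 in the frame of pan between -0.07 and 0.07 m and z of handle_1 in the frame of pan between -0.005 and 0.1 m)) and ((horizontal distance between handle_2 and tub_floor below 0.095 m and z of handle_2 in the frame of tub_floor between -0.002 and 0.07 m) or (x of handle_2 in the frame of pan between -0.12 and 0.12 m and y of handle_2 in the frame of pan between -0.07 and 0.07 m and z of handle_2 in the frame of pan between -0.005 and 0.1 m)) and ((horizontal distance between handle_3 and tub_floor below 0.095 m and z of handle_3 in the frame of tub_floor between -0.002 and 0.07 m) or (x of handle_3 in the frame of pan between -0.12 and 0.12 m and y of handle_3 in the frame of pan between -0.07 and 0.07 m and z of handle_3 in the frame of pan between -0.005 and 0.1 m)) and ((horizontal distance between handle_4 and tub_floor below 0.095 m and z of handle_4 in the frame of tub_floor between -0.002 and 0.07 m) or (x of handle_4 in the frame of pan between -0.12 and 0.12 m and y of handle_4 in the frame of pan between -0.07 and 0.07 m and z of handle_4 in the frame of pan between -0.005 and 0.1 m)) and ((horizontal distance between handle_5 and tub_floor below 0.095 m and z of handle_5 in the frame of tub_floor between -0.002 and 0.07 m) or (x of handle_5 in the frame of pan between -0.12 and 0.12 m and y of handle_5 in the frame of pan between -0.07 and 0.07 m and z of handle_5 in the frame of pan between -0.005 and 0.1 m)) and linear speed of each of handle_1, handle_2, handle_3, handle_4, handle_5 below 0.03 m/s and value of joint lid below 0.04 rad); the robot touches nothing.
It fails at once if the gripper or arm touches a blank (contact force between any of the fingers, the arm and handle_1 above 0.5 N or contact force between any of the fingers, the arm and handle_2 above 0.5 N or contact force between any of the fingers, the arm and handle_3 above 0.5 N or contact force between any of the fingers, the arm and handle_4 above 0.5 N or contact force between any of the fingers, the arm and handle_5 above 0.5 N).
It fails at once if one of the two loose brushes is moved more than 30 mm or tipped (distance of any of brush_a, brush_b from where it was at the start of the episode above 0.03 m or angle between any of brush_a, brush_b's own z axis and vertical above 0.4 rad).
It also fails if it takes over 72 s, if anything falls off the work surface, if the arm or the gripper's body presses on something with over 40 N, if the wrist force passes 120 N, or if a joint passes its speed limit or range.

## Robot

A 6-joint arm with a two-finger parallel gripper is mounted at the origin on the work surface; the furniture and walls round the work are solid. World frame = base frame: x ahead of the robot, y to its left, z up, the work surface at z = 0. Lengths are in m, angles in rad, forces in N, time in s.
With the tool pointing down it reaches from about 0.35 to 0.775 m from the base axis. Payload 7.3 kg.
Tool frame: the origin (TCP) lies at the centre of the arm's flange, where the gripper is bolted on; the fingertips stand 178 mm ahead of it and the grasp point (between the pads) lies 159 mm ahead of it; z points along the fingers, y is the line along which they close (so a half turn about z gives the same grasp; the last joint's range is limited). The gripper opens to 92 mm and grips with 3 to 60 N. Pads are 19 mm wide; open, the fingers measure 130 mm over their backs; the gripper's body (75 mm by 190 mm) begins 47 mm behind the grasp point.
Start: joints at [0.963, 0.342, 1.524, -0, 1.275, -0.146], TCP at [0.234, 0.47, 0.405] pointing down, gripper open.
Joint ranges: [-2.53, 2.53], [-0.77, 2.02], [0.04, 2.7], [-1, 4.14], [0.28, 2.66], [-3.11, 3.11]. Speed limits (rad/s): [2.57, 2.57, 3.14, 3.14, 3.14, 3.14].

## Interface

Orientations are given as [roll, pitch, yaw] about the fixed x, y, z axes, in that order (R = Rz(yaw) Ry(pitch) Rx(roll)).
In Python, from cell import robot gives the robot as it stands.
- The arm moves only by the shell command python3 drive.py 'ROWS' [OPENING] [FORCE]. ROWS is a JSON list of rows, 1 to 8 of them, each of 6 numbers: dx, dy, dz in m, then a rotation vector rx, ry, rz in rad; each row shifts and turns the commanded pose from where the row before left it, along the tool's axes as they then stand; what a row does not reach is not made up. A row lasts 1/12 s, in which the tool goes at most 0.0417 m and 0.125 rad, less where a joint would pass 70% of its speed; a pose out of reach is approached as far as the arm can. OPENING is the finger opening in m, set as the command begins (- or left out keeps the last). The fingers move at their own pace and stop on an object; FORCE is the grip in N (left out, the last holds). Time passes only in rows, so rows that do not move let the fingers close. It prints the time, the measured TCP pose, the force, the opening and the grip force at its end.
- robot.observe(): the state, without advancing time (a new reading comes with each control period).
- robot.read_camera(name): name is "side" or "top" or "wrist"; returns a dict with "image" (400x640x3 uint8, red, green, blue), "fx", "fy", "cx", "cy" (pixels), "pose" (4x4, takes a point from camera to world coordinates). Camera axes: x right, y down, z forward; pixel columns grow to the right and rows downward; lengths in m; the calibration is good to about 2 mm. A picture is of the moment at which its call begins. There is no depth.
- robot.hand_in(): hands the job in; it is judged then, once.
The state is a dict: "time": time; "qpos": joint angles; "qvel": joint speeds; "joint_efforts": joint torques, N m; "tool_pos": TCP position; "tool_rot": TCP orientation; "contact_force": force on the tool from outside, world axes, zero at the start; "torque": the same for the moment, N m; "opening": finger opening in m; "grip_force": force on a finger pad.
Only numpy, scipy, OpenCV 4.12 (cv2) and the standard library are available. Lean on these libraries where they do the work, as an engineer would, in place of code of your own. Each camera call takes 0.05 s, during which the arm holds its last target. There are 200 camera calls.

## Working session

There is one attempt and no reset: what is moved stays moved. The work goes in short steps, Python scripts to look and compute and a shell command to move; the robot and the scene stay as the last step left them, time stands still between calls to the robot, and variables do not carry over. Pictures are saved under pics/ and viewed, at most 10 in all, crops included, and the job is handed in when it is done.

```bash
ls; mkdir -p pics; cat > h.py <<'E'
import numpy as np, cv2
from cell import robot
def cam(n,save=None):
    c=robot.read_camera(n)
    if save: cv2.imwrite('pics/'+save,c['image'][:,:,::-1])
    return c
def ray(c,u,v):
    P=np.array(c['pose']);d=P[:3,:3]@np.array([(u-c['cx'])/c['fx'],(v-c['cy'])/c['fy'],1.]);return P[:3,3],d
def onz(c,u,v,z):
    o,d=ray(c,u,v);return o+d*(z-o[2])/d[2]
def proj(c,p):
    P=np.array(c['pose']);q=P[:3,:3].T@(np.array(p)-P[:3,3]);return c['fx']*q[0]/q[2]+c['cx'],c['fy']*q[1]/q[2]+c['cy']
E
python3 - <<'E'
from h import *
import json
for n in('side','top'):
    c=cam(n,n+'0.png');print(n,c['fx'],c['cx'],c['cy'],np.round(c['pose'],3).tolist())
s=robot.observe();print(s)
E
```

```text
cell.py
drive.py
pics
side 520.3219840993187 315.09289431691525 192.4271409503166 [[0.963, 0.222, -0.155, 0.63], [0.271, -0.798, 0.538, -0.882], [-0.005, -0.56, -0.829, 1.126], [0.0, 0.0, 0.0, 1.0]]
top 440.8070462292775 322.0931185728998 189.0876966620911 [[0.011, -0.99, 0.142, 0.296], [-1.0, -0.009, 0.011, -0.213], [-0.01, -0.142, -0.99, 1.126], [0.0, 0.0, 0.0, 1.0]]
{'time': 0.1, 'qpos': array([ 9.63022315e-01,  3.42615748e-01,  1.52489510e+00,  4.73619363e-07,
        1.27539099e+00, -1.46028166e-01]), 'qvel': array([-9.29372247e-04, -2.13349910e-03, -8.46418282e-04,  1.13187097e-04,
       -4.03350882e-05,  3.80320041e-04]), 'joint_efforts': array([ 1.64785597e-03, -4.32005453e+01, -2.44693923e+01,  7.20670586e-02,
        5.25534747e-02, -6.57912415e-05]), 'tool_pos': array([0.23381895, 0.46992554, 0.40414287]), 'tool_rot': array([-3.14029746e+00, -1.90947882e-04,  2.67984655e+00]), 'contact_force': array([0.22572748, 1.4237363 , 0.36074539]), 'torque': array([-0.0301959 ,  0.01820511,  0.02794702]), 'grip_force': 0.0, 'opening': 0.09153624579245173}
```

View pics/top0.png

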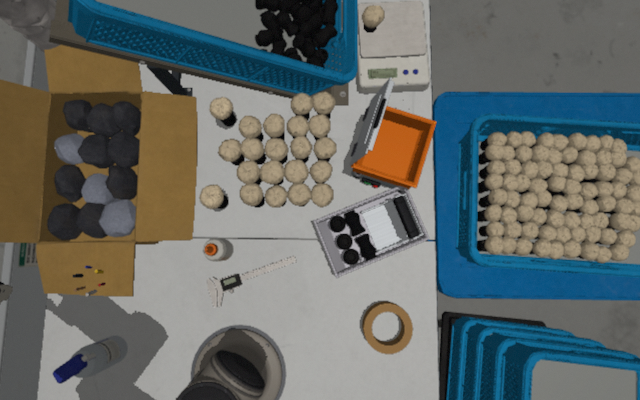

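View pics/side0.png

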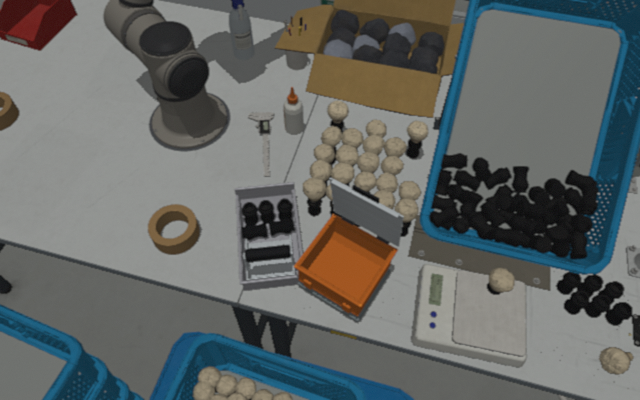

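The top view shows the pan around (370,232) with the blanks at its left end. The polisher is at (400,145), with its lid standing on its left side. The side view shows the same layout, with the pan at (268,235) and the tub at (345,265). I'll zoom in on both.

```bash
python3 - <<'E'
import cv2,numpy as np
a=cv2.imread('pics/top0.png')[75:280,300:440];b=cv2.imread('pics/side0.png')[170:320,225:410]
a=cv2.resize(a,None,fx=2.9,fy=2.9,interpolation=2);b=cv2.resize(b,None,fx=2.15,fy=2.15,interpolation=2)
o=np.zeros((600,800,3),np.uint8);o[:a.shape[0],:a.shape[1]]=a;o[:b.shape[0],402+5-5:402+b.shape[1]][:, :398]=b[:, :398] if False else b[:, :398]
cv2.imwrite('pics/z0.png',o)
E
```

```text
(no output)
```

View pics/z0.png

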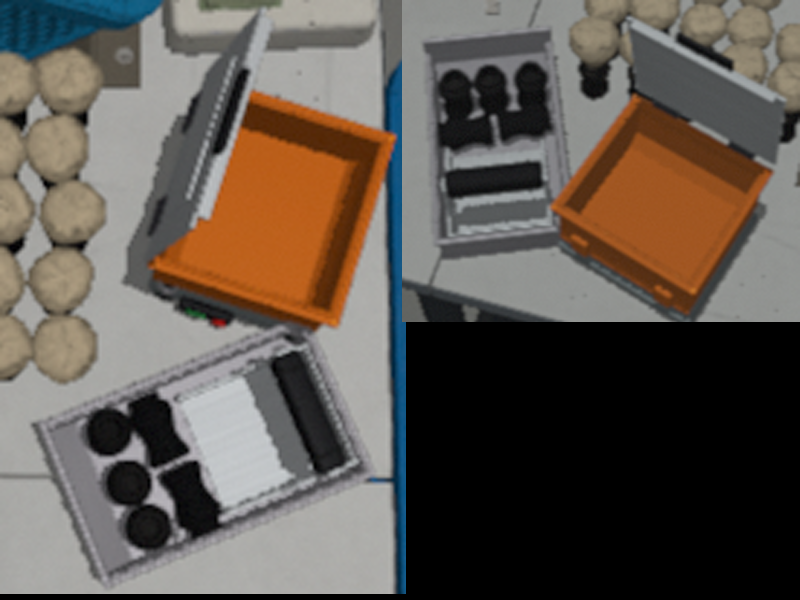

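The zoomed picture gives the pan rim corners, the tub rim corners and the grip bar clearly in both views. I'll compute poses from them.

```bash
cat > m.py <<'E'
from h import *
from scipy.optimize import least_squares
T=cam('top');S=cam('side')
t=lambda u,v:(T,300+u/2.9,75+v/2.9)
s=lambda u,v:(S,225+(u-402)/2.15,170+v/2.15)
def fit(name,pts,x0):
    # pts: list of (local xyz, obs)
    def res(q,full=False):
        c,sn=np.cos(q[2]),np.sin(q[2]);r=[]
        for l,(C,u,v) in pts:
            w=[q[0]+c*l[0]-sn*l[1],q[1]+sn*l[0]+c*l[1],l[2]]
            p=proj(C,w);r+=[p[0]-u,p[1]-v]
        return np.array(r)
    o=least_squares(res,x0,loss='soft_l1');print(name,np.round(o.x,4),'deg',np.degrees(o.x[2]).round(1));print(np.round(res(o.x).reshape(-1,2),1).tolist());return o.x
P=[((-.12,.07,.072),t(36,425)),((-.12,-.07,.072),t(108,583)),((.12,-.07,.048),t(372,472)),((.12,.07,.048),t(308,328)),
((-.12,.07,.072),s(550,28)),((-.12,-.07,.072),s(424,38)),((.12,-.07,.048),s(440,250))]
fit('pan',P,[.5,-.3,-1.2])
a,b=.078,.074
Q=[((-a,b,.117),t(152,268)),((a,b,.117),t(250,95)),((a,-b,.117),t(395,137)),((-a,-b,.117),t(335,325)),
((-a,-b,.117),s(555,205)),((-a,b,.117),s(638,97)),((a,b,.117),s(773,170))]
fit('pol',Q,[.6,-.4,1.])
for n,C,f in(('t',T,t),('s',S,s)):
    pass
# grip bar: centre by triangulation of bar (dark) ends top face
g=lambda A,B:np.linalg.lstsq(np.vstack([np.array([A[1],-B[1]]).T]),B[0]-A[0],rcond=None)[0]
def tri(x,y):
    o1,d1=ray(*x);o2,d2=ray(*y);k=np.linalg.lstsq(np.array([d1,-d2]).T,o2-o1,rcond=None)[0];p,q=o1+k[0]*d1,o2+k[1]*d2;return (p+q)/2,np.linalg.norm(p-q)
print('bar c',tri(t(308,411),s(495,178)))
print('bar ends',onz(*t(285,357),.1),onz(*t(332,467),.1))
print('bar ends s',onz(*s(448,180),.1),onz(*s(541,175),.1))
print('lid free edge corners',tri(t(268,15),s(780,105)),tri(t(160,252),s(632,25)))
E
python3 m.py
```

```text
pan [ 0.3523 -0.3222 -1.175 ] deg -67.3
[[2.5, -0.8], [-0.1, 0.0], [0.2, -0.0], [-0.9, -3.2], [-1.6, -0.5], [0.4, 0.7], [-1.8, -4.3]]
pol [ 0.5495 -0.3717 -0.3232] deg -18.5
[[2.3, -2.8], [-10.6, -4.1], [-0.9, 1.0], [-0.0, -1.9], [-0.3, -0.9], [-1.2, 0.4], [-3.9, 0.7]]
bar c (array([ 0.38100144, -0.39760329,  0.09771416]), np.float64(0.0013947634875196475))
bar ends [ 0.42364347 -0.37970042  0.1       ] [ 0.33569241 -0.41585332  0.1       ]
bar ends s [ 0.33644454 -0.41349008  0.1       ] [ 0.4266657  -0.38240193  0.1       ]
lid free edge corners (array([ 0.64402201, -0.34287388,  0.27168898]), np.float64(0.0022968532421146714)) (array([ 0.48588417, -0.26848842,  0.23242855]), np.float64(0.00921472022714964))
```

```bash
cat > m2.py <<'E'
from h import *
T=cam('top');S=cam('side')
def rect(C,roi,lo,hi,hsv=True):
    x0,y0,x1,y1=roi;im=cv2.cvtColor(C['image'][y0:y1,x0:x1],cv2.COLOR_RGB2HSV)
    m=cv2.inRange(im,np.array(lo),np.array(hi));m=cv2.morphologyEx(m,cv2.MORPH_OPEN,np.ones((2,2),np.uint8))
    c=max(cv2.findContours(m,cv2.RETR_EXTERNAL,cv2.CHAIN_APPROX_NONE)[0],key=cv2.contourArea)
    return c.reshape(-1,2)+[x0,y0]
for n,C,roi in(('t',T,(345,95,440,195)),('s',S,(290,200,405,318))):
    c=rect(C,roi,(3,120,60),(20,255,255));h=cv2.convexHull(c.astype(np.int32))
    for e in (2,3,5):
        p=cv2.approxPolyDP(h,e,True).reshape(-1,2)
        if len(p)<=7: break
    print('orange',n,p.tolist())
    for q in p: print(np.round(onz(C,*(q+0.),.117),3))
b={}
for n,C,roi in(('t',T,(388,188,425,242)),('s',S,(238,240,298,268))):
    c=rect(C,roi,(0,0,0),(180,255,50));r=cv2.minAreaRect(c.astype(np.float32));print('bar',n,r)
    b[n]=r[0];bx=cv2.boxPoints(r)
    for q in bx: print(np.round(onz(C,*q,.1),3))
o1,d1=ray(T,*b['t']);o2,d2=ray(S,*b['s']);k=np.linalg.lstsq(np.array([d1,-d2]).T,o2-o1,rcond=None)[0];print('tri',o1+k[0]*d1,o2+k[1]*d2)
E
python3 m2.py
```

```text
orange t [[387, 108], [436, 122], [416, 188], [394, 185], [357, 173], [352, 168]]
[ 0.637 -0.353  0.117]
[ 0.603 -0.468  0.117]
[ 0.445 -0.418  0.117]
[ 0.452 -0.367  0.117]
[ 0.479 -0.282  0.117]
[ 0.491 -0.27   0.117]
orange s [[333, 214], [397, 250], [358, 316], [309, 289], [300, 281], [295, 267]]
[ 0.497 -0.273  0.117]
[ 0.654 -0.325  0.117]
[ 0.606 -0.493  0.117]
[ 0.495 -0.464  0.117]
[ 0.472 -0.451  0.117]
[ 0.452 -0.423  0.117]
bar t ((406.652587890625, 217.65103149414062), (42.70356750488281, 11.283950805664062), 66.50143432617188)
[ 0.418 -0.367  0.1  ]
[ 0.429 -0.392  0.1  ]
[ 0.338 -0.429  0.1  ]
[ 0.328 -0.405  0.1  ]
bar s ((268.1664733886719, 254.27586364746094), (12.244998931884766, 43.492042541503906), 84.0938491821289)
[ 0.333 -0.406  0.1  ]
[ 0.422 -0.37   0.1  ]
[ 0.433 -0.398  0.1  ]
[ 0.345 -0.433  0.1  ]
tri [ 0.37862757 -0.39982659  0.09267361] [ 0.38138724 -0.39846144  0.09264735]
```

```bash
cat > d.py <<'E'
# python3 d.py x y z yaw tilt : grasp point target, tool yaw, tilt = rotation about tool x (deg); prints tool-frame delta
import sys
from h import *
from scipy.spatial.transform import Rotation as R
s=robot.observe();p=np.array(s['tool_pos']);r=R.from_euler('xyz',s['tool_rot'])
a=list(map(float,sys.argv[1:]))
print('t',round(s['time'],2),'grasp pt',np.round(p+r.apply([0,0,.159]),4),'eul',np.round(np.degrees(s['tool_rot']),1),'F',np.round(s['contact_force'],1),'q',np.round(s['qpos'],2),'op',round(s['opening'],4),round(s['grip_force'],1))
if a:
    g=R.from_euler('xyz',[180,0,a[3]],degrees=True)*R.from_euler('x',a[4],degrees=True)
    tp=np.array(a[:3])-g.apply([0,0,.159])
    print('d tool',np.round(r.inv().apply(tp-p),4),'rotvec',np.round((r.inv()*g).as_rotvec(),4))
E
A='[-0.0387,0.0015,-0.01,0,0,0.0954]'; python3 drive.py '[[-0.0387,0.0015,-0.01,0,0,0.0954],[-0.0387,0.0015,-0.01,0,0,0.0954],[-0.0387,0.0015,-0.01,0,0,0.0954],[-0.0387,0.0015,-0.01,0,0,0.0954],[-0.0387,0.0015,-0.01,0,0,0.0954],[-0.0387,0.0015,-0.01,0,0,0.0954],[-0.0387,0.0015,-0.01,0,0,0.0954],[-0.0387,0.0015,-0.01,0,0,0.0954]]' 0.07
python3 drive.py '[[-0.0378,0.0081,0,0,0,0.0954],[-0.0378,0.0081,0,0,0,0.0954],[-0.0378,0.0081,0,0,0,0.0954],[-0.0378,0.0081,0,0,0,0.0954],[-0.0378,0.0081,0,0,0,0.0954],[-0.0378,0.0081,0,0,0,0.0954],[-0.0378,0.0081,0,0,0,0.0954],[-0.0378,0.0081,0,0,0,0.0954]]'
python3 drive.py '[[-0.0359,0.0145,0,0,0,0.0954],[-0.0359,0.0145,0,0,0,0.0954],[-0.0359,0.0145,0,0,0,0.0954],[-0.0359,0.0145,0,0,0,0.0954],[-0.0359,0.0145,0,0,0,0.0954],[-0.0359,0.0145,0,0,0,0.0954],[-0.0359,0.0145,0,0,0,0.0954],[-0.0359,0.0145,0,0,0,0.0954]]'
python3 d.py .38 -.399 .22 22.3 0
```

```text
time: 0.97
tool_pos: [0.4549, 0.2607, 0.4849]
tool_rot: [-3.142, -0.0, 1.912]
contact_force: [1.0, -0.1, 0.2]
opening: 0.0701
grip_force: 0.0
time: 1.63
tool_pos: [0.5206, -0.0342, 0.4844]
tool_rot: [-3.142, -0.0, 1.149]
contact_force: [-0.2, -0.4, -0.2]
opening: 0.0698
grip_force: 0.0
time: 2.3
tool_pos: [0.4109, -0.3161, 0.4844]
tool_rot: [-3.141, -0.0, 0.385]
contact_force: [0.9, -1.1, -0.9]
opening: 0.0699
grip_force: 0.0
t 2.3 grasp pt [ 0.4109 -0.316   0.3254] eul [-180.    -0.    22.1] F [ 0.9 -1.1 -0.9] q [-0.8   0.28  1.39  0.    1.47  0.38] op 0.0699 0.0
d tool [-0.0598  0.0653  0.1054] rotvec [-0.0001 -0.0001 -0.0038]
```

```bash
python3 drive.py '[[-0.02,0.0218,0.025,0,0,-0.0038],[-0.02,0.0218,0.025,0,0,0],[-0.0198,0.0217,0.025,0,0,0],[0,0,0.0304,0,0,0],[0,0,0,0,0,0]]' 0.08
python3 - <<'E'
from h import *
c=cam('wrist','w1.png')
E
python3 d.py .38 -.399 .1 22.3 0
```

```text
time: 2.72
tool_pos: [0.38, -0.3979, 0.3734]
tool_rot: [-3.131, 0.002, 0.391]
contact_force: [-1.1, 0.8, -0.2]
opening: 0.0802
grip_force: 0.0
t 2.77 grasp pt [ 0.3803 -0.3965  0.2176] eul [-1.796e+02  1.000e-01  2.250e+01] F [0.4 0.4 0.5] q [-0.95  0.41  1.49  0.    1.24  0.23] op 0.0797 0.0
d tool [-0.0012  0.0019  0.1176] rotvec [-0.0072  0.0014  0.0033]
```

View pics/w1.png

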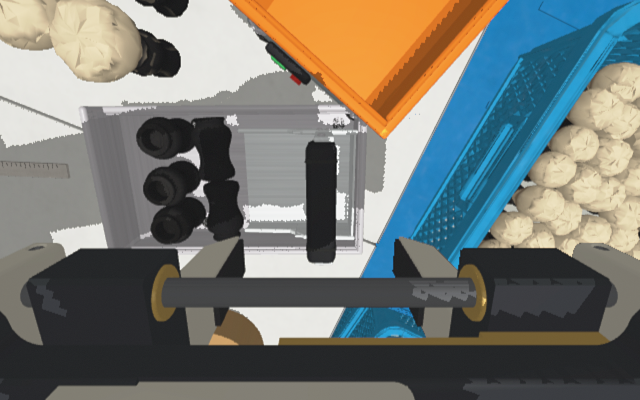

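The wrist view shows the grip bar at (320,202), upright in the image and centred between the fingers. The pan rim runs from (82,108) to (362,250), with three standing blanks at u≈165 and two lying at u≈220. I'll refine the bar's position from it.

```bash
python3 - <<'E'
from h import *
from m2 import rect
c=cam('wrist')
k=rect(c,(296,130,345,268),(0,0,0),(180,255,60));r=cv2.minAreaRect(k.astype(np.float32));print(r)
for z in(.099,.113):
    b=np.array([onz(c,*q,z) for q in cv2.boxPoints(r)]);print(z,np.round(b,3).tolist(),b.mean(0))
e=np.array([338,330,165,194,181]);
for n,uv,z in(('st',(167,138),.064),('st',(172,183),.064),('st',(178,223),.064),('ly',(215,150),.023),('ly',(224,208),.023)): 
    w=onz(c,*uv,z);d=w[:2]-[.352,-.322];a=np.radians(-67.5);print(n,np.round([d@[np.cos(a),np.sin(a)],d@[-np.sin(a),np.cos(a)]],3))
E
```

```text
orange t [[387, 108], [436, 122], [427, 155], [414, 171], [396, 184], [357, 173], [352, 168]]
[ 0.637 -0.353  0.117]
[ 0.603 -0.468  0.117]
[ 0.523 -0.445  0.117]
[ 0.485 -0.414  0.117]
[ 0.454 -0.372  0.117]
[ 0.479 -0.282  0.117]
[ 0.491 -0.27   0.117]
orange s [[333, 214], [397, 250], [358, 316], [309, 289], [300, 281], [295, 267]]
[ 0.497 -0.273  0.117]
[ 0.654 -0.325  0.117]
[ 0.606 -0.493  0.117]
[ 0.495 -0.464  0.117]
[ 0.472 -0.451  0.117]
[ 0.452 -0.423  0.117]
bar t ((398.2453918457031, 215.05682373046875), (54.0728759765625, 13.412110328674316), 64.88516235351562)
[ 0.434 -0.339  0.1  ]
[ 0.448 -0.367  0.1  ]
[ 0.334 -0.419  0.1  ]
[ 0.321 -0.391  0.1  ]
bar s ((263.5, 245.0), (10.0, 39.0), 90.0)
[ 0.32  -0.383  0.1  ]
[ 0.404 -0.359  0.1  ]
[ 0.411 -0.383  0.1  ]
[ 0.328 -0.406  0.1  ]
tri [ 0.38328583 -0.37792481  0.10711365] [ 0.36760033 -0.38623592  0.10711573]
((317.5, 203.5), (117.0, 29.0), 90.0)
0.099 [[0.42, -0.368, 0.099], [0.429, -0.39, 0.099], [0.333, -0.431, 0.099], [0.323, -0.407, 0.099]] [ 0.37618339 -0.3988273   0.099     ]
0.113 [[0.421, -0.368, 0.113], [0.43, -0.389, 0.113], [0.34, -0.427, 0.113], [0.33, -0.405, 0.113]] [ 0.38016149 -0.39722743  0.113     ]
st [-0.056  0.047]
st [-0.057  0.005]
st [-0.056 -0.035]
ly [-0.027  0.031]
ly [-0.023 -0.032]
```

```bash
python3 d.py .38 -.398 .107 22.3 0; python3 drive.py '[[-0.001,0.001,0.028,-0.007,0.0014,0.003],[0,0,0.028,0,0,0],[0,0,0.028,0,0,0],[0,0,0.0266,0,0,0],[0,0,0,0,0,0]]' 0.08; python3 d.py .38 -.398 .107 22.3 0
```

```text
t 2.92 grasp pt [ 0.3827 -0.3976  0.2223] eul [ 1.798e+02 -1.000e-01  2.260e+01] F [0.4 0.7 0.7] q [-0.94  0.41  1.49  0.    1.24  0.23] op 0.08 0.0
d tool [-0.0026 -0.0005  0.1153] rotvec [ 0.0027 -0.0009  0.0058]
time: 3.33
tool_pos: [0.3815, -0.3979, 0.2662]
tool_rot: [3.14, -0.0, 0.393]
contact_force: [-0.3, 0.9, -0.1]
opening: 0.0798
grip_force: 0.0
t 3.33 grasp pt [ 0.3817 -0.3982  0.1072] eul [179.9  -0.   22.5] F [-0.3  0.9 -0.1] q [-0.95  0.54  1.63 -0.    0.97  0.23] op 0.0798 0.0
d tool [-0.0014 -0.0005  0.0002] rotvec [ 0.0018 -0.0003  0.0033]
```

```bash
python3 drive.py '[[0,0,0,0,0,0],[0,0,0,0,0,0],[0,0,0,0,0,0],[0,0,0,0,0,0],[0,0,0,0,0,0],[0,0,0,0,0,0]]' 0.0 60; python3 drive.py '[[0,-0.008,0,0,0,0],[0,-0.008,0,0,0,0],[0,-0.008,0,0,0,0],[0,-0.008,0,0,0,0]]';python3 d.py; python3 drive.py '[[0,-0.008,0,0,0,0],[0,-0.008,0,0,0,0],[0,0,0,0,0,0]]'; python3 d.py
python3 - <<'E'
from h import *
c=cam('wrist','w2.png')
E
```

```text
time: 3.83
tool_pos: [0.3816, -0.3995, 0.2696]
tool_rot: [3.133, -0.002, 0.391]
contact_force: [0.8, -0.5, 0.3]
opening: 0.0448
grip_force: 0.0
time: 4.17
tool_pos: [0.3692, -0.3696, 0.2691]
tool_rot: [3.131, -0.002, 0.391]
contact_force: [1.9, -12.8, 10.5]
opening: 0.0236
grip_force: 60.0
t 4.17 grasp pt [ 0.3701 -0.371   0.1101] eul [ 1.794e+02 -1.000e-01  2.240e+01] F [  1.9 -12.8  10.5] q [-0.93  0.49  1.72 -0.    0.93  0.25] op 0.0236 60.0
time: 4.42
tool_pos: [0.3654, -0.3594, 0.273]
tool_rot: [3.109, -0.005, 0.392]
contact_force: [6.5, -15.4, -2.1]
opening: 0.0236
grip_force: 60.3
t 4.42 grasp pt [ 0.3681 -0.3638  0.1141] eul [178.1  -0.3  22.4] F [  6.5 -15.4  -2.1] q [-0.93  0.46  1.75 -0.    0.9   0.26] op 0.0236 60.3
```

View pics/w2.png

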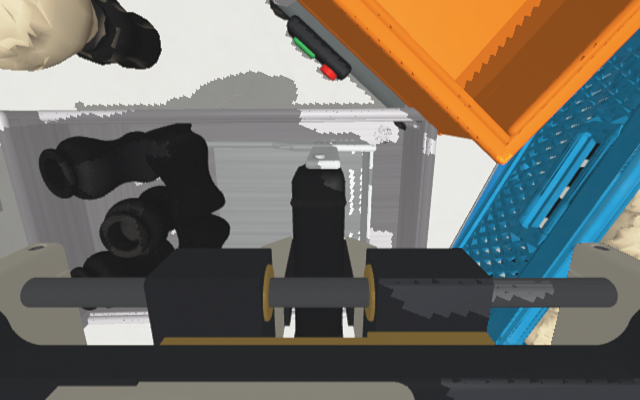

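The blanks are being pushed: the standing ones lean back onto the cove (46,170 and 125,230), and the lying ones sit at the mouth (195,190). The tool rode up about 6 mm, so I'll press down while I keep pushing.

```bash
python3 drive.py '[[0,0,0.003,0,0,0],[0,-0.006,0.003,0,0,0],[0,-0.008,0.001,0,0,0],[0,-0.008,0.001,0,0,0]]';python3 d.py; python3 drive.py '[[0,-0.008,0.001,0,0,0],[0,-0.008,0.001,0,0,0],[0,0,0,0,0,0]]'; python3 d.py
```

```text
time: 4.8
tool_pos: [0.3583, -0.3407, 0.2682]
tool_rot: [3.103, -0.008, 0.391]
contact_force: [7.6, -21.3, 41.7]
opening: 0.0236
grip_force: 60.5
t 4.8 grasp pt [ 0.3618 -0.3458  0.1093] eul [177.8  -0.5  22.4] F [  7.6 -21.3  41.7] q [-0.91  0.44  1.8  -0.    0.86  0.27] op 0.0236 60.5
time: 5.05
tool_pos: [0.353, -0.3265, 0.2675]
tool_rot: [3.097, -0.01, 0.391]
contact_force: [9.0, -21.1, 40.7]
opening: 0.024
grip_force: 60.6
t 5.05 grasp pt [ 0.3571 -0.3324  0.1087] eul [177.5  -0.6  22.4] F [  9.  -21.1  40.7] q [-0.91  0.42  1.84 -0.    0.83  0.28] op 0.024 60.6
```

```bash
python3 drive.py '[[0,-0.007,-0.001,0,0,0],[0,-0.007,0,0,0,0],[0,0,0,0,0,0]]'; python3 d.py
python3 - <<'E'
from h import *
a=cv2.resize(cam('wrist')['image'][60:400,:420],None,fx=.95,fy=.95);b=cam('side')['image'][150:320,215:345];b=cv2.resize(b,None,fx=3,fy=3)
o=np.zeros((520,800,3),np.uint8);o[:a.shape[0],:a.shape[1]]=a;o[:510,402:792]=b;cv2.imwrite('pics/w3.png',o[:,:,::-1])
E
```

```text
time: 5.3
tool_pos: [0.3474, -0.3127, 0.2673]
tool_rot: [3.102, -0.01, 0.391]
contact_force: [9.5, -17.3, 38.9]
opening: 0.0237
grip_force: 60.5
t 5.3 grasp pt [ 0.3513 -0.3179  0.1084] eul [177.7  -0.6  22.4] F [  9.5 -17.3  38.9] q [-0.9   0.4   1.88 -0.    0.82  0.28] op 0.0237 60.5
```

View pics/w3.png

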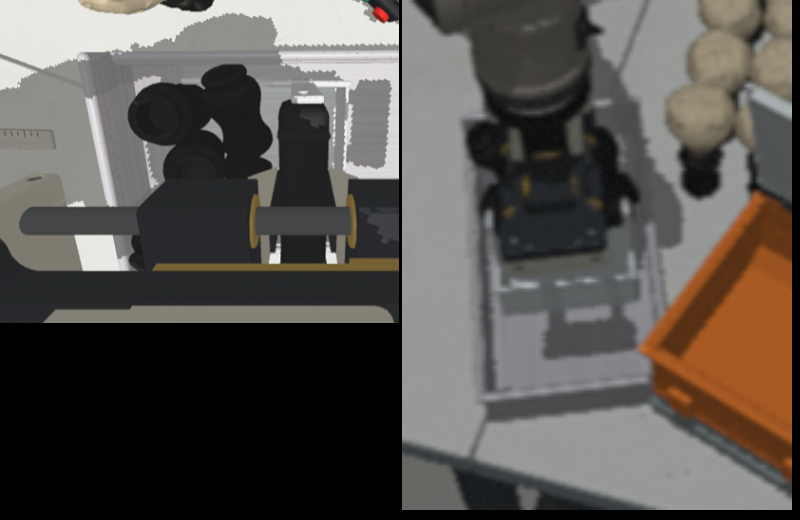

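```bash
python3 drive.py '[[0,0.008,-0.004,0.05,0,0],[0,0.0105,-0.002,0.05,0,0],[0,0.0105,-0.002,0.05,0,0]]'; python3 d.py; python3 drive.py '[[0,0.0105,-0.002,0.05,0,0],[0,0.0105,-0.002,0.05,0,0],[0,0.0105,-0.002,0.05,0,0]]';python3 d.py
```

```text
time: 5.65
tool_pos: [0.3561, -0.3362, 0.2692]
tool_rot: [-3.011, -0.005, 0.391]
contact_force: [3.5, -5.2, 7.1]
opening: 0.0236
grip_force: 60.1
t 5.65 grasp pt [ 0.3488 -0.3167  0.1115] eul [-172.5   -0.3   22.4] F [ 3.5 -5.2  7.1] q [-0.92  0.46  1.76  0.04  1.04  0.23] op 0.0236 60.1
time: 5.9
tool_pos: [0.3669, -0.3639, 0.2659]
tool_rot: [-2.849, -0.002, 0.391]
contact_force: [0.7, -1.8, -5.2]
opening: 0.0236
grip_force: 60.0
t 5.9 grasp pt [ 0.3497 -0.3213  0.1137] eul [-1.632e+02 -1.000e-01  2.240e+01] F [ 0.7 -1.8 -5.2] q [-0.95  0.55  1.63  0.07  1.25  0.2 ] op 0.0236 60.0
```

```bash
python3 drive.py '[[0,0.0116,-0.003,0.05,0,0],[0,0.0114,-0.004,0.05,0,0],[0,-0.0033,-0.0095,0,0,0],[0,-0.0033,-0.0095,0,0,0],[0,-0.0033,-0.0095,0,0,0],[0,-0.0033,-0.0095,0,0,0]]'; python3 d.py
python3 - <<'E'
from h import *
a=cv2.resize(cam('wrist')['image'][40:400,:420],None,fx=.95,fy=.95);b=cam('side')['image'][150:320,215:345];b=cv2.resize(b,None,fx=3,fy=3)
o=np.zeros((520,800,3),np.uint8);o[:a.shape[0],:a.shape[1]]=a;o[:510,402:792]=b;cv2.imwrite('pics/w4.png',o[:,:,::-1])
E
```

```text
time: 6.4
tool_pos: [0.3765, -0.3871, 0.3066]
tool_rot: [-2.75, -0.002, 0.391]
contact_force: [-0.3, 0.8, -4.2]
opening: 0.0237
grip_force: 60.0
t 6.4 grasp pt [ 0.3536 -0.3309  0.1596] eul [-1.575e+02 -1.000e-01  2.240e+01] F [-0.3  0.8 -4.2] q [-0.96  0.56  1.49  0.08  1.48  0.19] op 0.0237 60.0
```

View pics/w4.png

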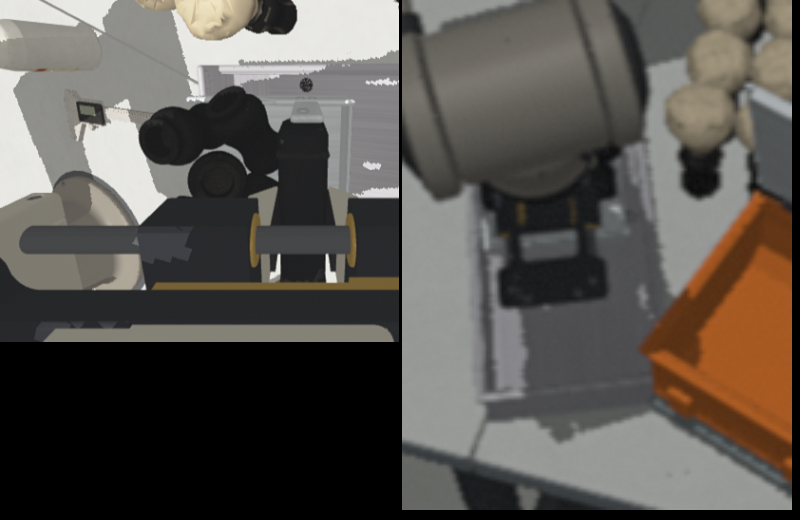

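```bash
python3 drive.py '[[0,0.0038,-0.009,0.05,0,0],[0,0.0038,-0.009,0.05,0,0],[0,-0.005,-0.011,0,0,0],[0,-0.005,-0.011,0,0,0],[0,-0.005,-0.011,0,0,0],[0,-0.005,-0.011,0,0,0],[0,-0.005,-0.011,0,0,0],[0,0,0,0,0,0]]'; python3 d.py
python3 - <<'E'
from h import *
F=[]
a=cam('wrist')['image'][:330,100:500];b=cam('side')['image'][130:280,215:345];b=cv2.resize(b,None,fx=3,fy=3);t=cv2.resize(cam('top')['image'][160:280,300:440],None,fx=2.2,fy=2.2)
o=np.zeros((600,800,3),np.uint8);o[:330,:400]=a;o[:450,402:792]=b;o[332:596,:308]=t;cv2.imwrite('pics/w5.png',o[:,:,::-1])
E
```

```text
time: 7.17
tool_pos: [0.3837, -0.4048, 0.3811]
tool_rot: [-2.653, -0.002, 0.391]
contact_force: [0.3, 0.2, -4.1]
opening: 0.0236
grip_force: 60.0
t 7.17 grasp pt [ 0.3555 -0.3356  0.2407] eul [-1.52e+02 -1.00e-01  2.24e+01] F [ 0.3  0.2 -4.1] q [-0.97  0.55  1.31  0.1   1.77  0.2 ] op 0.0236 60.0
```

View pics/w5.png

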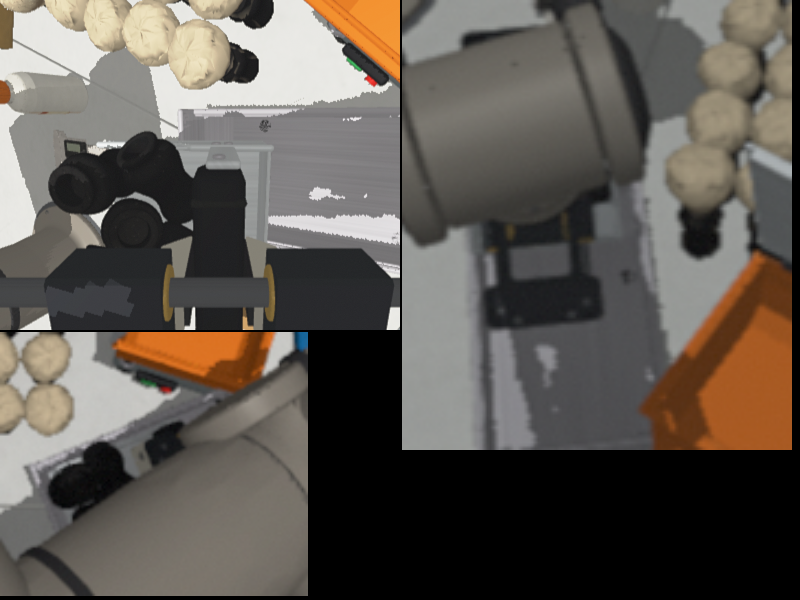

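At least four blanks ride steadily in the scoop: in the wrist crop at (85,185), (150,160), (130,225) and deeper behind them. Now I'll turn the scoop about the vertical while it's still above the pan.

```bash
python3 drive.py '[[0.002,-0.001,-0.002,0,-0.0127,-0.024],[0.004,-0.002,-0.0035,0,-0.0254,-0.0477],[0.004,-0.002,-0.0035,0,-0.0254,-0.0477],[0.004,-0.002,-0.0035,0,-0.0254,-0.0477],[0.004,-0.002,-0.0035,0,-0.0254,-0.0477],[0.004,-0.002,-0.0035,0,-0.0254,-0.0477],[0.004,-0.002,-0.0035,0,-0.0254,-0.0477],[0.004,-0.002,-0.0035,0,-0.0254,-0.0477]]'; python3 d.py .355 -.335 .27 71.8 28
python3 drive.py '[[0.004,-0.001,-0.0015,0,-0.0254,-0.0477],[0.004,-0.001,-0.0015,0,-0.0254,-0.0477],[0.004,-0.001,-0.0015,0,-0.0254,-0.0477],[0.004,-0.001,-0.0015,0,-0.0254,-0.0477],[0.004,0,0,0,-0.0254,-0.0477],[0.004,0,0,0,-0.0254,-0.0477],[0.004,0,0,0,-0.0254,-0.0477],[0.002,0,0,0,-0.0127,-0.024]]'; python3 d.py .375 -.321 .27 71.8 20
```

```text
time: 7.98
tool_pos: [0.4086, -0.3881, 0.4086]
tool_rot: [-2.648, -0.004, 0.801]
contact_force: [0.2, -0.9, -3.5]
opening: 0.0237
grip_force: 60.0
t 7.98 grasp pt [ 0.3549 -0.3353  0.2686] eul [-151.7   -0.2   45.9] F [ 0.2 -0.9 -3.5] q [-0.88  0.55  1.23 -0.05  1.86 -0.12] op 0.0237 60.0
d tool [ 0.0334 -0.0081  0.0025] rotvec [-0.0041 -0.2165 -0.3975]
time: 8.65
tool_pos: [0.4249, -0.3627, 0.4158]
tool_rot: [-2.65, -0.005, 1.206]
contact_force: [0.3, 0.1, -3.9]
opening: 0.0233
grip_force: 60.0
t 8.65 grasp pt [ 0.355  -0.3352  0.2756] eul [-151.8   -0.3   69.1] F [ 0.3  0.1 -3.9] q [-0.8   0.53  1.25 -0.2   1.82 -0.44] op 0.0233 60.0
d tool [ 0.0237 -0.008   0.0003] rotvec [-0.1428 -0.0241 -0.0408]
```

```bash
python3 d.py .594 -.386 .265 71.8 15 
```

```text
t 8.65 grasp pt [ 0.355  -0.3352  0.2756] eul [-151.8   -0.3   69.1] F [ 0.3  0.1 -3.9] q [-0.8   0.53  1.25 -0.2   1.82 -0.44] op 0.0233 60.0
d tool [ 0.0405  0.1816 -0.1003] rotvec [-0.2301 -0.0223 -0.0419]
```

```bash
python3 drive.py '[[0.0017,0.008,-0.0033,-0.0096,-0.001,-0.0018],[0.0034,0.016,-0.0066,-0.0192,-0.0019,-0.0035],[0.0034,0.016,-0.0066,-0.0192,-0.0019,-0.0035],[0.0034,0.016,-0.0066,-0.0192,-0.0019,-0.0035],[0.0034,0.016,-0.0066,-0.0192,-0.0019,-0.0035],[0.0034,0.016,-0.0066,-0.0192,-0.0019,-0.0035],[0.0034,0.016,-0.0066,-0.0192,-0.0019,-0.0035]]'; python3 d.py .594 -.386 .265 71.8 15
python3 drive.py '[[0.0034,0.016,-0.0066,-0.0192,-0.0019,-0.0035],[0.0034,0.016,-0.0066,-0.0192,-0.0019,-0.0035],[0.0034,0.016,-0.0066,-0.0192,-0.0019,-0.0035],[0.0034,0.016,-0.0066,-0.0192,-0.0019,-0.0035],[0.0017,0.008,-0.0033,-0.0096,-0.001,-0.0018]]'; python3 d.py .594 -.386 .265 71.8 15; python3 d.py .609 -.391 .27 71.8 0
```

```text
time: 9.23
tool_pos: [0.5387, -0.3822, 0.4105]
tool_rot: [-2.776, -0.003, 1.227]
contact_force: [0.4, 0.3, -3.5]
opening: 0.0239
grip_force: 60.0
t 9.23 grasp pt [ 0.4853 -0.3626  0.262 ] eul [-159.1   -0.2   70.3] F [ 0.4  0.3 -3.5] q [-0.71  0.71  0.92 -0.13  1.86 -0.38] op 0.0239 60.0
d tool [ 0.0162  0.0854 -0.0413] rotvec [-0.1037 -0.0108 -0.024 ]
time: 9.65
tool_pos: [0.6177, -0.3931, 0.4146]
tool_rot: [-2.863, -0.0, 1.246]
contact_force: [0.0, -0.2, -3.5]
opening: 0.0238
grip_force: 60.0
t 9.65 grasp pt [ 0.5762 -0.3791  0.2617] eul [-164.    -0.    71.4] F [ 0.  -0.2 -3.5] q [-0.65  0.86  0.6  -0.1   1.95 -0.35] op 0.0238 60.0
d tool [-0.0005  0.0147 -0.0083] rotvec [-0.0171 -0.002  -0.0072]
t 9.65 grasp pt [ 0.5762 -0.3791  0.2617] eul [-164.    -0.    71.4] F [ 0.  -0.2 -3.5] q [-0.65  0.86  0.6  -0.1   1.95 -0.35] op 0.0238 60.0
d tool [-0.0008 -0.0126 -0.0114] rotvec [-0.2789 -0.0011 -0.0075]
```

```bash
python3 drive.py '[[0,-0.0025,-0.0023,-0.056,0,-0.0015],[0,-0.0025,-0.0023,-0.056,0,-0.0015],[0,-0.0025,-0.0023,-0.056,0,-0.0015],[0,-0.0025,-0.0023,-0.056,0,-0.0015],[0,-0.0025,-0.0023,-0.056,0,-0.0015],[0,0,0.005,0,0,0],[0,0,0,0,0,0]]'; python3 d.py .609 -.391 .265 71.8 0
python3 drive.py '[[0,-0.0106,-0.0033,-0.04,0,0],[0,-0.0212,0,-0.08,0,0],[0,-0.0212,0,-0.08,0,0],[0,-0.0212,-0.001,-0.08,0,0],[0,-0.0212,-0.003,-0.08,0,0],[0,-0.0212,-0.0066,-0.08,0,0]]'; python3 d.py .59 -.385 .25 71.8 -25
```

```text
time: 10.23
tool_pos: [0.6059, -0.3898, 0.423]
tool_rot: [-3.138, -0.001, 1.252]
contact_force: [-0.3, 0.8, -4.9]
opening: 0.0235
grip_force: 60.0
t 10.23 grasp pt [ 0.6054 -0.3895  0.264 ] eul [-1.798e+02 -1.000e-01  7.170e+01] F [-0.3  0.8 -4.9] q [-0.68  0.73  0.82 -0.    1.6  -0.36] op 0.0235 60.0
d tool [-0.0001  0.0033 -0.001 ] rotvec [-0.0033 -0.0012 -0.0011]
time: 10.73
tool_pos: [0.494, -0.3528, 0.4153]
tool_rot: [2.702, -0.001, 1.253]
contact_force: [-0.3, -0.5, -3.1]
opening: 0.0238
grip_force: 60.0
t 10.73 grasp pt [ 0.5583 -0.3738  0.2714] eul [ 1.548e+02 -1.000e-01  7.180e+01] F [-0.3 -0.5 -3.1] q [-0.79  0.39  1.46  0.25  0.91 -0.59] op 0.0238 60.0
d tool [-0.0006  0.0218  0.0337] rotvec [ 0.0034 -0.001  -0.0007]
```

```bash
python3 drive.py '[[0,-0.0185,-0.004,-0.08,0,0],[0,-0.0185,-0.004,-0.08,0,0],[0,-0.0185,-0.004,-0.08,0,0],[0,-0.0185,-0.004,-0.08,0,0],[0,-0.0212,-0.0066,-0.08,0,0]]'; python3 d.py 
python3 - <<'E'
from h import *
b=cam('side')['image'][150:330,270:420];b=cv2.resize(b,None,fx=2.6,fy=2.6);t=cv2.resize(cam('top')['image'][90:260,300:440],None,fx=2.6,fy=2.6)
o=np.zeros((480,800,3),np.uint8);o[:b.shape[0],:b.shape[1]]=b;o[:t.shape[0],400:400+t.shape[1]]=t;cv2.imwrite('pics/w6.png',o[:,:,::-1])
E
```

```text
time: 11.15
tool_pos: [0.4161, -0.3268, 0.3846]
tool_rot: [2.333, -0.004, 1.259]
contact_force: [0.4, -0.5, -1.6]
opening: 0.0235
grip_force: 60.0
t 11.15 grasp pt [ 0.5257 -0.3616  0.2749] eul [133.7  -0.2  72.1] F [ 0.4 -0.5 -1.6] q [-0.92  0.25  1.85  0.95  0.54 -1.33] op 0.0235 60.0
```

View pics/w6.png

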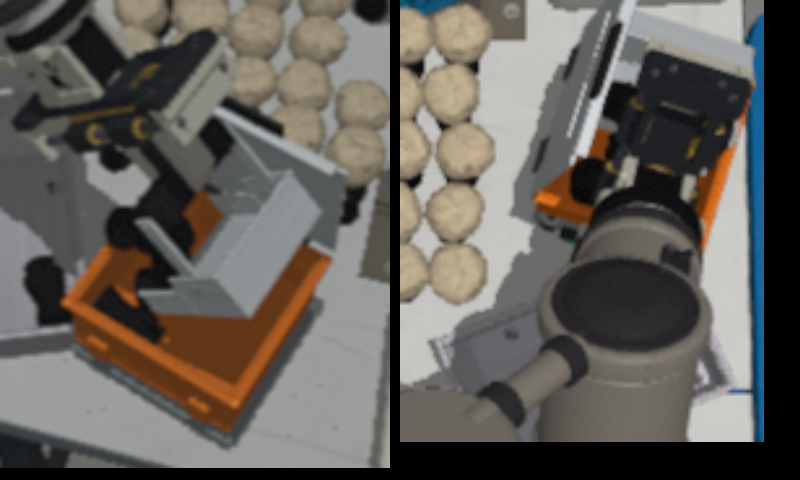

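Blanks are pouring into the tub, and the force reading is down to about the scoop's own weight. One dark blob sits near the tub's −x/+y corner at (125,225), and a dark patch lies at (45,290) near the pan. I'll locate both numerically.

```bash
python3 drive.py '[[0,-0.018,-0.006,-0.06,0,0],[0,0,0,0,0,0],[0,0,0,0,0,0],[0,0,0,0,0,0]]'; python3 d.py
cat > bl.py <<'E'
from h import *
PO=np.array([.55,-.372]);PA=np.array([.352,-.322])
def loc(w,o,a):
    a=np.radians(a);d=np.array(w)[:2]-o;return np.round([d@[np.cos(a),np.sin(a)],d@[-np.sin(a),np.cos(a)]],3).tolist()
for n,roi in(('side',(225,170,405,330)),('top',(300,95,445,285))):
    C=cam(n);x0,y0,x1,y1=roi;g=C['image'][y0:y1,x0:x1].max(2);m=(g<48).astype(np.uint8)
    k,l,s,c=cv2.connectedComponentsWithStats(m)
    for i in range(1,k):
        if s[i,4]>40:
            u,v=c[i]+[x0,y0];p=onz(C,u,v,.025);q=onz(C,u,v,.07);r=onz(C,u,v,.13)
            print(n,(round(u),round(v)),'A',s[i,4],'bb',(s[i,:4]+[x0,y0,0,0]).tolist(),'pan@.025',loc(p,PA,-67.5),'tub@.07',loc(q,PO,-18.2),'tub@.13',loc(r,PO,-18.2))
E
python3 bl.py
```

```text
time: 11.58
tool_pos: [0.4047, -0.3232, 0.3785]
tool_rot: [2.287, -0.005, 1.26]
contact_force: [0.9, 0.5, -2.2]
opening: 0.0237
grip_force: 60.0
t 11.58 grasp pt [ 0.5191 -0.3593  0.2742] eul [131.   -0.3  72.2] F [ 0.9  0.5 -2.2] q [-0.95  0.24  1.9   1.11  0.53 -1.49] op 0.0237 60.0
side (317, 200) A 1540 bb [273, 170, 72, 79] pan@.025 [-0.091, 0.127] tub@.07 [-0.15, 0.113] tub@.13 [-0.128, 0.081]
side (366, 193) A 93 bb [354, 185, 25, 17] pan@.025 [-0.097, 0.254] tub@.07 [-0.062, 0.197] tub@.13 [-0.045, 0.16]
side (349, 201) A 147 bb [342, 194, 15, 18] pan@.025 [-0.079, 0.208] tub@.07 [-0.084, 0.155] tub@.13 [-0.066, 0.121]
side (331, 254) A 68 bb [328, 247, 8, 13] pan@.025 [0.063, 0.142] tub@.07 [-0.043, 0.011] tub@.13 [-0.027, -0.016]
side (288, 261) A 299 bb [280, 249, 18, 26] pan@.025 [0.071, 0.04] tub@.07 [-0.113, -0.059] tub@.13 [-0.093, -0.082]
side (320, 271) A 222 bb [306, 261, 27, 21] pan@.025 [0.104, 0.11] tub@.07 [-0.041, -0.039] tub@.13 [-0.025, -0.063]
side (357, 285) A 313 bb [350, 274, 17, 25] pan@.025 [0.149, 0.192] tub@.07 [0.047, -0.021] tub@.13 [0.058, -0.046]
side (259, 321) A 737 bb [233, 307, 63, 23] pan@.025 [0.207, -0.035] tub@.07 [-0.082, -0.205] tub@.13 [-0.064, -0.22]
top (379, 113) A 87 bb [373, 99, 12, 29] pan@.025 [0.136, 0.272] tub@.07 [0.076, 0.06] tub@.13 [0.055, 0.061]
top (398, 149) A 2508 bb [365, 116, 69, 79] pan@.025 [0.146, 0.164] tub@.07 [0.003, -0.014] tub@.13 [-0.014, -0.009]
top (406, 200) A 75 bb [401, 195, 12, 12] pan@.025 [0.111, 0.036] tub@.07 [-0.112, -0.069] tub@.13 [-0.122, -0.061]
top (389, 219) A 1541 bb [362, 201, 54, 39] pan@.025 [0.052, 0.008] tub@.07 [-0.169, -0.044] tub@.13 [-0.176, -0.037]
top (367, 238) A 130 bb [356, 231, 18, 20] pan@.025 [-0.016, -0.016] tub@.07 [-0.229, -0.009] tub@.13 [-0.232, -0.004]
top (343, 256) A 130 bb [333, 249, 17, 17] pan@.025 [-0.088, -0.032] tub@.07 [-0.286, 0.033] tub@.13 [-0.286, 0.035]
```

```bash
python3 drive.py '[[0,0.015,-0.013,0,0,0],[0,0.015,-0.013,0,0,0],[0,0.015,-0.013,0,0,0],[0,0.0159,0,0.1,0,0],[0,0.0159,0,0.1,0,0],[0,0.0159,0,0.1,0,0],[0,0.0159,0,0.1,0,0],[0,0.0159,0,0.1,0,0]]'; python3 d.py .55 -.37 .33 71.8 0; python3 drive.py '[[0,0.0159,0,0.1,0,0],[0,0.0159,0,0.1,0,0],[0,0.0159,0,0.1,0,0],[0,0.008,0,0.05,0,0]]';  python3 d.py .38 -.32 .30 71.8 0
```

```text
time: 12.35
tool_pos: [0.4612, -0.3413, 0.4861]
tool_rot: [2.769, -0.003, 1.259]
contact_force: [2.2, -0.0, -1.9]
opening: 0.0233
grip_force: 59.8
t 12.35 grasp pt [ 0.5163 -0.3586  0.338 ] eul [158.7  -0.2  72.1] F [ 2.2 -0.  -1.9] q [-0.81  0.3   1.39  0.2   1.13 -0.56] op 0.0233 59.8
d tool [-0.      0.088   0.0312] rotvec [ 0.3723 -0.004   0.005 ]
time: 12.68
tool_pos: [0.5136, -0.3578, 0.4985]
tool_rot: [3.119, -0.003, 1.26]
contact_force: [-0.4, -0.2, -1.8]
opening: 0.0237
grip_force: 59.8
t 12.68 grasp pt [ 0.5172 -0.3584  0.3395] eul [178.7  -0.2  72.2] F [-0.4 -0.2 -1.8] q [-0.73  0.49  1.04  0.01  1.59 -0.42] op 0.0237 59.8
d tool [-0.0051 -0.1396  0.0363] rotvec [ 0.0224 -0.0032  0.0068]
```

```bash
python3 drive.py '[[-0.009,-0.0285,0,0,0,0],[-0.009,-0.0285,0,0,0,0],[-0.009,-0.0285,0,0,0,0],[-0.005,-0.014,0,0,0,0.096],[-0.005,-0.013,0,0,0,0.096],[-0.006,-0.012,0,0,0,0.096],[-0.007,-0.011,0,0,0,0.096],[-0.008,-0.01,0,0,0,0.096]]'; python3 drive.py '[[-0.009,-0.009,0,0,0,0.096],[-0.009,-0.009,0,0,0,0.096],[-0.01,-0.008,0,0,0,0.096],[0,0,0,0.022,0,0.096],[0,0,0,0,0,0]]'; python3 d.py .32 -.34 .33 22.3 0; python3 bl.py
python3 - <<'E'
from h import *
a=cam('wrist')['image'][:340,40:440];b=cam('side')['image'][170:330,225:405];b=cv2.resize(b,None,fx=2.2,fy=2.2);t=cv2.resize(cam('top')['image'][95:195,300:445],None,fx=2.5,fy=2.5)
o=np.zeros((600,800,3),np.uint8);o[:340,:400]=a;o[:b.shape[0],402:402+b.shape[1]]=b;o[345:345+t.shape[0],:t.shape[1]]=t;cv2.imwrite('pics/w7.png',o[:,:,::-1])
E
```

```text
time: 13.35
tool_pos: [0.3538, -0.3563, 0.4942]
tool_rot: [3.12, -0.016, 0.775]
contact_force: [0.0, -0.2, -1.6]
opening: 0.0238
grip_force: 59.9
time: 13.77
tool_pos: [0.3158, -0.3541, 0.4932]
tool_rot: [-3.133, -0.022, 0.392]
contact_force: [-0.3, 0.5, -2.2]
opening: 0.0236
grip_force: 59.9
t 13.77 grasp pt [ 0.3185 -0.3516  0.3343] eul [-179.5   -1.2   22.5] F [-0.3  0.5 -2.2] q [-1.01  0.19  1.49  0.02  1.47  0.16] op 0.0236 59.9
d tool [ 0.0092 -0.0114  0.0045] rotvec [-0.0085 -0.0216  0.0033]
side (241, 176) A 413 bb [225, 170, 36, 15] pan@.025 [-0.191, -0.06] tub@.07 [-0.349, 0.069] tub@.13 [-0.316, 0.039]
side (367, 191) A 95 bb [355, 184, 25, 16] pan@.025 [-0.103, 0.258] tub@.07 [-0.062, 0.203] tub@.13 [-0.045, 0.166]
side (314, 207) A 158 bb [308, 199, 13, 17] pan@.025 [-0.072, 0.118] tub@.07 [-0.145, 0.094] tub@.13 [-0.123, 0.062]
side (334, 258) A 845 bb [306, 233, 48, 49] pan@.025 [0.075, 0.148] tub@.07 [-0.031, 0.005] tub@.13 [-0.016, -0.021]
side (288, 262) A 295 bb [280, 249, 18, 26] pan@.025 [0.071, 0.039] tub@.07 [-0.113, -0.059] tub@.13 [-0.093, -0.082]
side (360, 
[... 444 characters left out ...]
016]
top (381, 156) A 526 bb [365, 141, 31, 28] pan@.025 [0.097, 0.164] tub@.07 [-0.028, 0.022] tub@.13 [-0.042, 0.024]
top (404, 168) A 256 bb [396, 157, 17, 23] pan@.025 [0.14, 0.114] tub@.07 [-0.037, -0.041] tub@.13 [-0.051, -0.035]
top (405, 207) A 1039 bb [376, 175, 69, 87] pan@.025 [0.103, 0.022] tub@.07 [-0.127, -0.072] tub@.13 [-0.136, -0.064]
top (370, 181) A 66 bb [362, 177, 19, 10] pan@.025 [0.047, 0.114] tub@.07 [-0.095, 0.026] tub@.13 [-0.106, 0.028]
top (358, 244) A 185 bb [348, 233, 20, 25] pan@.025 [-0.043, -0.02] tub@.07 [-0.248, 0.008] tub@.13 [-0.251, 0.012]
top (384, 253) A 106 bb [377, 242, 17, 27] pan@.025 [0.009, -0.065] tub@.07 [-0.249, -0.057] tub@.13 [-0.251, -0.05]
```

View pics/w7.png

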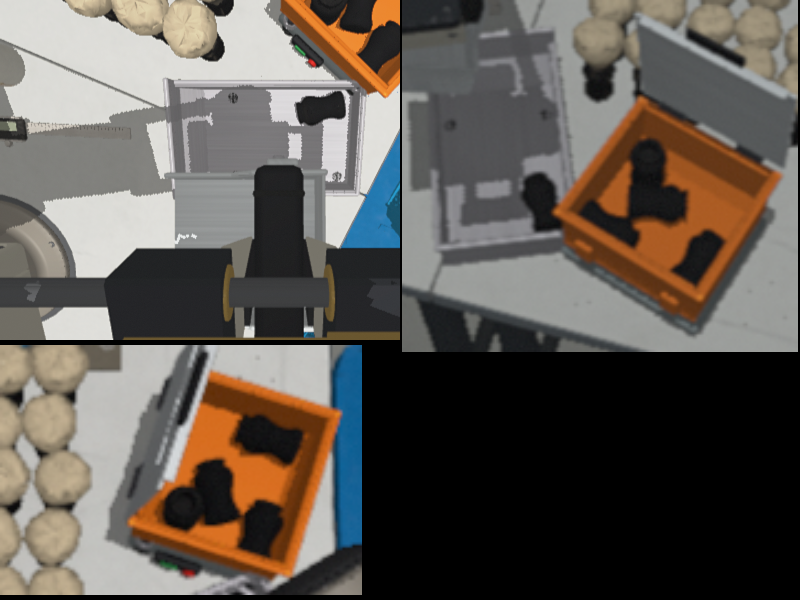

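Four blanks are in the tub, all below the rim: crop positions (648,160), (655,205), (610,225) and (700,258). The fifth lies in the pan at (540,200), near pan (0.07, 0.04). I'll lay the scoop in the empty −x part of the pan.

```bash
python3 d.py .351 -.320 .16 22.3 0; python3 drive.py '[[0.009,-0.0042,0.02,-0.0017,-0.0043,0],[0.009,-0.0042,0.03,-0.0017,-0.0043,0],[0.009,-0.0042,0.035,-0.0017,-0.0043,0],[0.009,-0.0042,0.035,-0.0017,-0.0043,0],[0.006,-0.0042,0.035,-0.0017,-0.0043,0],[0,0,0.019,0,0,0],[0,0,0,0,0,0]]';  python3 d.py .351 -.320 .115 22.3 0
```

```text
t 14.02 grasp pt [ 0.3193 -0.3512  0.3336] eul [-179.5   -1.3   23. ] F [ 0.2 -0.6 -2.1] q [-1.01  0.19  1.49  0.02  1.47  0.16] op 0.0236 59.9
d tool [ 0.041  -0.0162  0.1747] rotvec [-0.0087 -0.0233  0.0116]
time: 14.6
tool_pos: [0.348, -0.3151, 0.3154]
tool_rot: [-3.133, 0.0, 0.401]
contact_force: [-0.5, -0.3, -1.7]
opening: 0.0238
grip_force: 59.9
t 14.6 grasp pt [ 0.3475 -0.3138  0.1564] eul [-179.5    0.    23. ] F [-0.5 -0.3 -1.7] q [-0.9   0.34  1.8   0.    1.01  0.27] op 0.0238 59.9
d tool [0.0008 0.006  0.0414] rotvec [-0.0086  0.0002  0.0121]
```

```bash
python3 drive.py '[[0.0008,0.006,0.015,-0.0086,0,0.012],[0,0,0.012,0,0,0],[0,0,0.008,0,0,0],[0,0,0,0,0,0]]';  python3 d.py .351 -.320 .108 22.3 0;  python3 drive.py '[[0,0,0.003,0,0,0],[0,0,0.002,0,0,0],[0,0,0,0,0,0]]';  python3 d.py .351 -.320 .108 22.3 0
```

```text
time: 14.93
tool_pos: [0.3551, -0.3223, 0.2884]
tool_rot: [3.125, -0.012, 0.386]
contact_force: [14.2, 9.1, 17.2]
opening: 0.0239
grip_force: 60.0
t 14.93 grasp pt [ 0.3579 -0.3241  0.1294] eul [179.   -0.7  22.1] F [14.2  9.1 17.2] q [-0.9   0.39  1.82  0.01  0.92  0.28] op 0.0239 60.0
d tool [-0.0032 -0.004   0.0213] rotvec [ 0.0169 -0.0116 -0.0031]
time: 15.18
tool_pos: [0.356, -0.322, 0.2854]
tool_rot: [3.122, -0.014, 0.386]
contact_force: [20.1, 16.0, 29.3]
opening: 0.0236
grip_force: 60.0
t 15.18 grasp pt [ 0.3592 -0.324   0.1264] eul [178.9  -0.8  22.1] F [20.1 16.  29.3] q [-0.9   0.39  1.82  0.01  0.91  0.28] op 0.0236 60.0
d tool [-0.0041 -0.0041  0.0182] rotvec [ 0.0195 -0.014  -0.0032]
```

```bash
python3 drive.py '[[0,0,-0.015,0,0,0],[0,0,-0.02,0,0,0],[0,0,0,0,0,0]]'; python3 d.py .351 -.320 .108 22.3 0; python3 - <<'E'
from h import *
from scipy.spatial.transform import Rotation as R
c=cam('wrist');s=robot.observe();r=R.from_euler('xyz',s['tool_rot']);p=np.array(s['tool_pos'])
def tool(u,v,d): # intersect with tool z = d
    o,q=ray(c,u,v);o=r.inv().apply(o-p);q=r.inv().apply(q);return np.round((o+q*(d-o[2])/q[2])*1000,1)
im=c['image'];g=im.max(2)
for u in(300,310,320,330,340): print(u,''.join('#' if x<45 else ('+' if x<110 else '.') for x in g[100:240,u]))
for v in(110,120,130,140,150,160,170,180,190,200,210,220,230,240):print(v,[int(x) for x in g[v,180:400:10]])
cv2.imwrite('pics/w8.png',im[:,:,::-1])
for v in(150,160,165,170,175,180): print(v,tool(320,v,.153),tool(320,v,.2))
E
```

```text
time: 15.43
tool_pos: [0.3526, -0.3227, 0.319]
tool_rot: [3.125, -0.005, 0.388]
contact_force: [0.4, -1.6, -0.8]
opening: 0.0233
grip_force: 59.9
t 15.43 grasp pt [ 0.3543 -0.3249  0.16  ] eul [179.   -0.3  22.3] F [ 0.4 -1.6 -0.8] q [-0.9   0.35  1.78 -0.    1.    0.28] op 0.0233 59.9
d tool [-0.0007 -0.004   0.052 ] rotvec [ 0.0167 -0.0047 -0.0009]
300 ...........................................................+################################################################################
310 .........................................................+##################################################################################
320 .........................................................+##################################################################################
330 .........................................................+#####+++++###++###################################################################
340 ............................................................+####################++#########################################################
110 [145, 145, 143, 14
[... 1091 characters left out ...]
 [194, 126, 128, 127, 156, 156, 157, 157, 158, 158, 158, 157, 36, 35, 36, 37, 34, 155, 128, 168, 128, 143]
220 [201, 201, 197, 127, 158, 159, 161, 163, 162, 162, 162, 162, 36, 35, 35, 36, 33, 158, 128, 220, 219, 218]
230 [129, 128, 124, 123, 158, 159, 160, 161, 161, 162, 163, 163, 36, 37, 35, 34, 33, 162, 129, 217, 217, 218]
240 [111, 126, 125, 194, 164, 164, 164, 165, 165, 164, 133, 133, 35, 36, 36, 38, 33, 132, 129, 221, 221, 222]
150 [ 57.7   1.3 153. ] [ 51.9   1.5 200. ]
160 [ 53.5   1.3 153. ] [ 46.2   1.5 200. ]
165 [ 51.4   1.3 153. ] [ 43.4   1.5 200. ]
170 [ 49.3   1.3 153. ] [ 40.5   1.5 200. ]
175 [ 47.1   1.3 153. ] [ 37.6   1.5 200. ]
180 [ 44.9   1.3 153. ] [ 34.7   1.5 200. ]
```

```bash
python3 drive.py '[[0.006,-0.004,0,0.012,0,0],[0.006,-0.003,0.01,0,0,0],[0,0,0.012,0,0,0],[0,0,0.008,0,0,0],[0,0,0,0,0,0]]';  python3 d.py .351 -.320 .108 22.3 0
```

```text
time: 15.9
tool_pos: [0.3599, -0.3097, 0.2826]
tool_rot: [-3.133, -0.002, 0.387]
contact_force: [0.4, 0.3, -2.2]
opening: 0.0235
grip_force: 60.0
t 15.9 grasp pt [ 0.3597 -0.3084  0.1236] eul [-1.795e+02 -1.000e-01  2.220e+01] F [ 0.4  0.3 -2.2] q [-0.87  0.4   1.82  0.01  0.93  0.31] op 0.0235 60.0
d tool [-0.0122  0.0063  0.0155] rotvec [-0.0081 -0.002  -0.0022]
```

```bash
python3 drive.py '[[0,0.002,0.005,-0.008,0,0],[0,0.002,0.004,0,0,0],[0,0,0,0,0,0]]';  python3 d.py; python3 drive.py '[[-0.002,0,0.004,0,0,0],[-0.003,0,0.002,0,0,0],[0,0,0,0,0,0]]';  python3 d.py
```

```text
time: 16.15
tool_pos: [0.3624, -0.3125, 0.279]
tool_rot: [3.14, -0.007, 0.386]
contact_force: [0.4, 20.5, 42.9]
opening: 0.024
grip_force: 60.0
t 16.15 grasp pt [ 0.3635 -0.3124  0.12  ] eul [179.9  -0.4  22.1] F [ 0.4 20.5 42.9] q [-0.87  0.41  1.82  0.01  0.91  0.31] op 0.024 60.0
time: 16.4
tool_pos: [0.3591, -0.3135, 0.2756]
tool_rot: [3.136, -0.012, 0.385]
contact_force: [8.5, 31.8, 65.0]
opening: 0.0239
grip_force: 60.0
t 16.4 grasp pt [ 0.3612 -0.3136  0.1166] eul [179.7  -0.7  22. ] F [ 8.5 31.8 65. ] q [-0.88  0.41  1.83  0.01  0.89  0.3 ] op 0.0239 60.0
```

```bash
python3 drive.py '[[0,-0.002,-0.003,0,0,0],[0,-0.002,-0.001,0,0,0],[0,0,0,0,0,0]]';  python3 d.py; python3 drive.py '[[0,0,0,0,0,0],[0,0,0,0,0,0],[0,0,0,0,0,0],[0,0,0,0,0,0],[0,0,0,0,0,0],[0,0,0,0,0,0]]' 0.07; python3 d.py
```

```text
time: 16.65
tool_pos: [0.3576, -0.313, 0.2763]
tool_rot: [3.128, -0.008, 0.387]
contact_force: [11.5, 5.0, 16.9]
opening: 0.0238
grip_force: 60.0
t 16.65 grasp pt [ 0.3597 -0.3145  0.1173] eul [179.2  -0.5  22.2] F [11.5  5.  16.9] q [-0.88  0.4   1.84  0.01  0.89  0.3 ] op 0.0238 60.0
time: 17.15
tool_pos: [0.3551, -0.3124, 0.2729]
tool_rot: [3.139, -0.002, 0.387]
contact_force: [0.2, 0.2, 0.0]
opening: 0.0589
grip_force: 0.0
t 17.15 grasp pt [ 0.3555 -0.3127  0.1139] eul [ 1.798e+02 -1.000e-01  2.220e+01] F [0.2 0.2 0. ] q [-0.88  0.41  1.84  0.    0.89  0.3 ] op 0.0589 0.0
```

```bash
python3 drive.py '[[0,0,-0.01,0,0,0],[0,0,-0.025,0,0,0],[0,0,-0.035,0,0,0],[0,0,-0.035,0,0,0],[0,0,-0.035,0,0,0],[-0.02,0.03,-0.015,0,0,0],[-0.02,0.03,0,0,0,0],[0,0,0,0,0,0]]' 0.08; python3 d.py
cat > w.py <<'E'
from h import *
c=cam('wrist','w9.png');g=c['image'].max(2)
m=(g[:245]<50).astype(np.uint8);k,l,s,ce=cv2.connectedComponentsWithStats(m)
PA=np.array([.352,-.322]);a=np.radians(-67.5);X=np.array([np.cos(a),np.sin(a)]);Y=np.array([-np.sin(a),np.cos(a)])
for i in range(1,k):
    if s[i,4]>150:
        pts=np.argwhere(l==i)[:,::-1].astype(np.float32);r=cv2.minAreaRect(pts);f=lambda z:[np.round([(onz(c,*q,z)[:2]-PA)@X,(onz(c,*q,z)[:2]-PA)@Y],3).tolist() for q in cv2.boxPoints(r)]
        print(np.round(ce[i]),s[i].tolist(),'z.113',f(.113),'z.025',np.round(np.mean(f(.025),0),3))
E
python3 w.py
```

```text
time: 17.82
tool_pos: [0.3392, -0.3869, 0.4294]
tool_rot: [3.133, -0.001, 0.384]
contact_force: [-1.6, 1.1, -0.7]
opening: 0.0795
grip_force: 0.0
t 17.82 grasp pt [ 0.34   -0.3881  0.2704] eul [ 1.795e+02 -1.000e-01  2.200e+01] F [-1.6  1.1 -0.7] q [-1.    0.3   1.51 -0.    1.32  0.19] op 0.0795 0.0
[361.   6.] [342, 0, 38, 16, 506] z.113 [[0.078, 0.122], [0.108, 0.122], [0.109, 0.111], [0.078, 0.111]] z.025 [0.105 0.14 ]
[393.  31.] [362, 0, 59, 67, 2026] z.113 [[0.091, 0.093], [0.125, 0.126], [0.15, 0.105], [0.116, 0.072]] z.025 [0.14  0.118]
[196.  36.] [175, 11, 36, 42, 759] z.113 [[-0.062, 0.09], [-0.046, 0.115], [-0.023, 0.106], [-0.038, 0.08]] z.025 [-0.072  0.115]
[304.  34.] [279, 10, 48, 48, 396] z.113 [[0.023, 0.111], [0.029, 0.117], [0.067, 0.085], [0.062, 0.079]] z.025 [0.042 0.116]
[249. 134.] [231, 79, 36, 111, 3205] z.113 [[-0.026, -0.034], [-0.014, 0.063], [0.014, 0.062], [0.005, -0.035]] z.025 [-0.023  0.007]
[326. 106.] [298, 87, 56, 40, 1531] z.113 [[0.038, 0.048], [0.084, 0.058], [0.092, 0.031], [0.045, 0.02]] z.025 [0.068 0.04 ]
```

```bash
python3 drive.py '[[0,0,-0.03,0,0,0],[0,0,-0.03,0,0,0],[0,0,-0.02,0,0,0]]' 0.0 20; python3 d.py .591 -.2485 .355 72 0; python3 - <<'E'
from h import *
T=cam('top')
PO=np.array([.55,-.372]);a=np.radians(-18.2);X=np.array([np.cos(a),np.sin(a)]);Y=np.array([-np.sin(a),np.cos(a)])
for uv in((334,195),(334,148),(332,125),(334,102)):
    d=onz(T,*uv,.09)[:2]-PO;print(uv,np.round([d@X,d@Y],3))
E
```

```text
time: 18.12
tool_pos: [0.34, -0.3817, 0.51]
tool_rot: [3.138, -0.003, 0.387]
contact_force: [0.0, -0.9, -0.4]
opening: 0.0645
grip_force: 0.0
t 18.12 grasp pt [ 0.3407 -0.3821  0.351 ] eul [179.8  -0.2  22.2] F [ 0.  -0.9 -0.4] q [-0.99  0.25  1.36  0.    1.52  0.19] op 0.0645 0.0
d tool [ 0.2827 -0.0287 -0.0034] rotvec [ 0.0047 -0.0009 -0.8697]
(334, 195) [-0.158  0.098]
(334, 148) [-0.05   0.135]
(332, 125) [0.003 0.157]
(334, 102) [0.059 0.171]
```

```bash
python3 drive.py '[[0.0353,-0.0036,0,0,0,0],[0.0353,-0.0036,0,0,0,0],[0.0353,-0.0036,0,0,0,0],[0.0353,-0.0036,0,0,0,0],[0.0353,-0.0036,0,0,0,0],[0.0353,-0.0036,0,0,0,0],[0.0353,-0.0036,0,0,0,0],[0.0353,-0.0036,0,0,0,0]]'; python3 drive.py '[[0,0,0,0,0,-0.12],[0,0,0,0,0,-0.12],[0,0,0,0,0,-0.12],[0,0,0,0,0,-0.12],[0,0,0,0,0,-0.12],[0,0,0,0,0,-0.12],[0,0,0,0,0,-0.12],[0,0,0,0,0,-0.03]]'; python3 d.py .591 -.2485 .27 72 0
python3 - <<'E'
from h import *
from m2 import rect
E
cat > sc.py <<'E'
from h import *
T=cam('top');S=cam('side');b={}
for n,C,roi in(('t',T,(320,185,430,275)),('s',S,(236,190,302,275))):
    x0,y0,x1,y1=roi;g=C['image'][y0:y1,x0:x1].max(2);k,l,s,ce=cv2.connectedComponentsWithStats((g<50).astype(np.uint8))
    for i in range(1,k):
        if s[i,4]>80:
            r=cv2.minAreaRect(np.argwhere(l==i)[:,::-1].astype(np.float32)+[x0,y0]);
            print(n,s[i,4],np.round(r[0],1),np.round(r[1],1),round(r[2],1))
            if max(r[1])>36 or n not in b: 
                q=cv2.boxPoints(r);d=[np.linalg.norm(q[1]-q[0]),np.linalg.norm(q[2]-q[1])]
                b[n]=[(q[0]+q[1])/2,(q[2]+q[3])/2] if d[0]<d[1] else [(q[1]+q[2])/2,(q[3]+q[0])/2]
t=b['t'];s=b['s']
t=sorted(t,key=lambda p:p[1]);s=sorted(s,key=lambda p:-p[0])  # +y end first: top smaller v, side larger u
PA=np.array([.352,-.322]);a=np.radians(-67.5);X=np.array([np.cos(a),np.sin(a)]);Y=np.array([-np.sin(a),np.cos(a)])
for i in(0,1):
    o1,d1=ray(T,*t[i]);o2,d2=ray(S,*s[i]);k=np.linalg.lstsq(np.array([d1,-d2]).T,o2-o1,rcond=None)[0];p,q=o1+k[0]*d1,o2+k[1]*d2;w=(p+q)/2
    print('end',np.round(w,3),'gap',np.round(np.linalg.norm(p-q),4),'pan',np.round([(w[:2]-PA)@X,(w[:2]-PA)@Y,w[2]],3))
E
python3 sc.py
```

```text
time: 18.83
tool_pos: [0.5921, -0.2471, 0.5079]
tool_rot: [3.14, -0.001, 0.388]
contact_force: [0.4, -0.4, 0.1]
opening: 0.0072
grip_force: 0.0
time: 19.5
tool_pos: [0.5907, -0.2483, 0.5077]
tool_rot: [3.14, 0.001, 1.264]
contact_force: [-0.6, 0.1, 0.1]
opening: 0.0005
grip_force: 0.0
t 19.5 grasp pt [ 0.591  -0.2485  0.3487] eul [179.9   0.   72.4] F [-0.6  0.1  0.1] q [-0.52  0.53  0.96 -0.    1.66 -0.21] op 0.0005 0.0
d tool [-0.      0.0002  0.0787] rotvec [0.0018 0.0006 0.0071]
orange t [[385, 107], [436, 122], [417, 187], [398, 186], [357, 173], [352, 168]]
[ 0.639 -0.349  0.117]
[ 0.603 -0.468  0.117]
[ 0.448 -0.42   0.117]
[ 0.45  -0.377  0.117]
[ 0.479 -0.282  0.117]
[ 0.491 -0.27   0.117]
orange s [[333, 214], [397, 249], [359, 316], [309, 289], [294, 268]]
[ 0.497 -0.273  0.117]
[ 0.654 -0.322  0.117]
[ 0.608 -0.493  0.117]
[ 0.495 -0.464  0.117]
[ 0.451 -0.426  0.117]
bar t ((392.4162292480469, 204.19729614257812), (13.013298988342285, 18.67445182800293), 53.97262954711914)
[ 0.408 -0.339  0.1  ]
[ 0.435 -0.375  0.1  ]
[ 0.41  -0.392  0.1  ]
[ 0.384 -0.357  0.1  ]
bar s ((288.0, 258.0), (18.0, 14.0), 90.0)
[ 0.406 -0.382  0.1  ]
[ 0.436 -0.374  0.1  ]
[ 0.449 -0.416  0.1  ]
[ 0.42  -0.424  0.1  ]
tri [ 0.41523335 -0.37401928  0.04505885] [ 0.41717503 -0.37305581  0.04512946]Traceback (most recent call last):
  File "sc.py", line 7, in <module>
    r=cv2.minAreaRect(np.argwhere(l==i)[:,::-1].astype(np.float32)+[x0,y0]);
cv2.error: OpenCV(4.12.0) /io/opencv/modules/imgproc/src/convhull.cpp:143: error: (-215:Assertion failed) total >= 0 && (depth == CV_32F || depth == CV_32S) in function 'convexHull'
```

```bash
sed -i 's/astype(np.float32)+\[x0,y0\])/__add__([x0,y0]).astype(np.float32))/' sc.py; python3 sc.py
```

```text
t 305 [388.7 204.9] [14.1 24.9] 58.4
t 403 [370.1 221.8] [40.8 11.1] 65.0
s 477 [274.  216.9] [40.9 12.5] 10.1
s 300 [287.5 261.4] [26.9 14. ] 76.8
end [ 0.411 -0.295  0.086] gap 0.0026 pan [-0.002  0.065  0.086]
end [ 0.326 -0.329  0.132] gap 0.0033 pan [-0.004 -0.027  0.132]
```

The scoop came to rest rolled about 27°, with its −y edge on the pan rim, so I'll regrasp and level it. The arm is already behind the lid, so I'll shut that first.

```bash
python3 drive.py '[[0,0,0.03,0,0,0],[0,0,0.03,0,0,0.007],[0,0,0.0187,0,0,0],[0,0,0,0,0,0]]'; python3 d.py; python3 drive.py '[[-0.012,0,0,0,0,0],[-0.012,0,0,0,0,0],[-0.012,0,0,0,0,0]]';python3 d.py
```

```text
time: 20.13
tool_pos: [0.5905, -0.249, 0.4253]
tool_rot: [-3.137, -0.0, 1.249]
contact_force: [-0.5, 0.3, -0.1]
opening: 0.0005
grip_force: 0.0
t 20.13 grasp pt [ 0.5898 -0.2487  0.2663] eul [-179.7   -0.    71.6] F [-0.5  0.3 -0.1] q [-0.52  0.55  1.13 -0.    1.46 -0.2 ] op 0.0005 0.0
time: 20.38
tool_pos: [0.5793, -0.2849, 0.4325]
tool_rot: [3.134, 0.003, 1.25]
contact_force: [0.5, 0.1, 0.4]
opening: 0.0002
grip_force: 0.0
t 20.38 grasp pt [ 0.5804 -0.2857  0.2735] eul [179.5   0.2  71.6] F [0.5 0.1 0.4] q [-0.58  0.55  1.11 -0.    1.47 -0.25] op 0.0002 0.0
```

```bash
python3 drive.py '[[-0.014,0,0.0025,0,0,0],[-0.014,0,0.0025,0,0,0],[-0.0135,0,0.0025,0,0,0],[-0.014,0,0.006,0,0,0],[-0.014,0,0.006,0,0,0],[-0.013,0,0.007,0,0,0]]';python3 d.py;  python3 drive.py '[[-0.011,0,0.01,0,0,0],[-0.011,0,0.011,0,0,0],[-0.01,0,0.011,0,0,0],[-0.006,0,0.012,0,0,0],[-0.006,0,0.012,0,0,0],[-0.004,0,0.011,0,0,0]]';python3 d.py
```

```text
time: 20.88
tool_pos: [0.553, -0.3634, 0.4031]
tool_rot: [3.138, 0.001, 1.25]
contact_force: [0.9, 2.1, 0.9]
opening: 0.0006
grip_force: 0.5
t 20.88 grasp pt [ 0.5535 -0.3638  0.2441] eul [1.798e+02 1.000e-01 7.160e+01] F [0.9 2.1 0.9] q [-0.7   0.6   1.1   0.    1.43 -0.38] op 0.0006 0.5
time: 21.38
tool_pos: [0.5385, -0.4081, 0.3353]
tool_rot: [3.138, 0.001, 1.25]
contact_force: [0.7, -0.2, -0.4]
opening: 0.0006
grip_force: 0.3
t 21.38 grasp pt [ 0.539  -0.4084  0.1763] eul [1.798e+02 1.000e-01 7.160e+01] F [ 0.7 -0.2 -0.4] q [-0.76  0.67  1.16  0.    1.31 -0.44] op 0.0006 0.3
```

Contact was felt at about 2 N. I'll press down the rest of the way until the force rises.

```bash
python3 drive.py '[[-0.004,0,0.012,0,0,0],[-0.004,0,0.012,0,0,0],[0,0,0.008,0,0,0],[0,0,0,0,0,0]]';python3 d.py;  python3 drive.py '[[0,0,0.005,0,0,0],[0,0,0.004,0,0,0],[0,0,0,0,0,0]]';python3 d.py
```

```text
time: 21.72
tool_pos: [0.5361, -0.415, 0.3023]
tool_rot: [3.141, -0.0, 1.25]
contact_force: [-0.6, 1.3, -0.4]
opening: 0.0002
grip_force: 0.0
t 21.72 grasp pt [ 0.5362 -0.415   0.1433] eul [180.   -0.   71.6] F [-0.6  1.3 -0.4] q [-0.77  0.71  1.19  0.    1.24 -0.45] op 0.0002 0.0
time: 21.97
tool_pos: [0.5365, -0.4148, 0.3005]
tool_rot: [3.134, 0.003, 1.251]
contact_force: [-6.8, 5.6, 18.9]
opening: 0.0004
grip_force: 9.3
t 21.97 grasp pt [ 0.5374 -0.4157  0.1415] eul [179.6   0.2  71.7] F [-6.8  5.6 18.9] q [-0.77  0.71  1.19  0.    1.23 -0.45] op 0.0004 9.3
```

```bash
python3 drive.py '[[0,0,-0.03,0,0,0],[0,0,-0.035,0,0,0],[0,0,-0.035,0,0,0]]'; python3 drive.py '[[-0.01,-0.035,0,0,0,0],[-0.01,-0.035,0,0,0,0],[0,-0.035,0,0,0,0.1],[0,-0.02,0,0,0,0.11],[0,-0.02,0,0,0,0.11],[0,0,0,0,0,0.11],[0,0,0,0,0,0.11]]' 0.07; python3 d.py .3685 -.312 .2 22 0
python3 - <<'E'
from h import *
C=cam('side');im=cv2.cvtColor(C['image'],cv2.COLOR_RGB2HSV);m=cv2.inRange(im,(3,120,60),(20,255,255))[200:325,285:410];print('orange px',int((m>0).sum()))
g=C['image'][200:325,285:410].min(2)
m=((g>90)&(np.ptp(C['image'][200:325,285:410].astype(int),axis=2)<25)).astype(np.uint8)
PO=np.array([.55,-.372]);a=np.radians(-18.2);X=np.array([np.cos(a),np.sin(a),0]);Y=np.array([-np.sin(a),np.cos(a),0])
for x,y in((-.083,-.08),(.083,-.08),(.083,.083),(-.083,.083)):
    w=np.array([*PO,.124])+x*X+y*Y;u,v=proj(C,w);print((x,y),round(u,1),round(v,1))
    # sample just inside & outside
    for k in(.9,1.12):
        w=np.array([*PO,.124])+k*x*X+k*y*Y;u,v=proj(C,w);print('  ',k,C['image'][int(round(v)),int(round(u))].tolist())
E
```

```text
time: 22.22
tool_pos: [0.5361, -0.4145, 0.3974]
tool_rot: [3.138, 0.001, 1.251]
contact_force: [1.2, -0.8, 0.5]
opening: 0.0005
grip_force: 0.0
time: 22.8
tool_pos: [0.3938, -0.3819, 0.3967]
tool_rot: [3.135, -0.001, 0.704]
contact_force: [0.2, -0.2, 0.3]
opening: 0.0423
grip_force: 0.0
t 22.8 grasp pt [ 0.3947 -0.3826  0.2377] eul [ 1.796e+02 -1.000e-01  4.030e+01] F [ 0.2 -0.2  0.3] q [-0.91  0.39  1.47  0.    1.27 -0.04] op 0.0423 0.0
d tool [ 0.0259 -0.07    0.0373] rotvec [ 0.0064 -0.0021  0.3202]
orange px 511
(-0.083, -0.08) 292.4 264.4
   0.9 [86, 89, 90]
   1.12 [16, 16, 20]
(0.083, -0.08) 359.3 305.6
   0.9 [157, 162, 164]
   1.12 [62, 62, 61]
(0.083, 0.083) 398.2 246.3
   0.9 [156, 162, 163]
   1.12 [148, 151, 148]
(-0.083, 0.083) 333.8 210.3
   0.9 [155, 159, 161]
   1.12 [29, 30, 29]
```

```bash
python3 drive.py '[[0.0065,-0.0175,0,0,0,0],[0.0065,-0.0175,0.01,0,0,0],[0.0065,-0.0175,0.01,0,0,0],[0.0064,-0.0175,0.0173,0,0,0],[0,0,0,0,0,0.107],[0,0,0,0,0,0.107],[0,0,0,0,0,0.106],[0,0,0,0,0,0]]' 0.07; python3 d.py .3685 -.312 .113 22 0; python3 - <<'E'
from h import *
c=cam('wrist','w10.png');g=c['image'].max(2);m=(g[:,:]<50).astype(np.uint8)
for v in range(90,300,12): 
    x=np.flatnonzero(m[v,270:370])+270; print(v,(x.min(),x.max(),len(x)) if len(x) else None,end=' ')
    if len(x): print(np.round(onz(c,(x.min()+x.max())/2,v,.115)[:2],4))
E
```

```text
time: 23.52
tool_pos: [0.369, -0.3125, 0.3583]
tool_rot: [3.136, -0.003, 0.389]
contact_force: [-0.2, -0.3, 0.4]
opening: 0.0704
grip_force: 0.0
t 23.52 grasp pt [ 0.3698 -0.3131  0.1993] eul [179.7  -0.2  22.3] F [-0.2 -0.3  0.4] q [-0.86  0.31  1.71  0.    1.12  0.32] op 0.0704 0.0
d tool [-0.0005 -0.0011  0.0863] rotvec [ 0.0052 -0.0029  0.0053]
90 (np.int64(365), np.int64(369), 5) [ 0.4613 -0.3103]
102 None 114 None 126 None 138 None 150 (np.int64(270), np.int64(369), 7) [ 0.4132 -0.2963]
162 (np.int64(300), np.int64(369), 47) [ 0.4095 -0.3091]
174 (np.int64(300), np.int64(369), 44) [ 0.4016 -0.3124]
186 (np.int64(300), np.int64(331), 32) [ 0.3886 -0.3033]
198 (np.int64(300), np.int64(331), 32) [ 0.3803 -0.3066]
210 (np.int64(299), np.int64(331), 33) [ 0.3718 -0.3097]
222 (np.int64(299), np.int64(331), 33) [ 0.3632 -0.3132]
234 (np.int64(299), np.int64(331), 33) [ 0.3545 -0.3167]
246 (np.int64(299), np.int64(331), 33) [ 0.3455 -0.3204]
258 (np.int64(299), np.int64(331), 33) [ 0.3364 -0.3241]
270 (np.int64(298), np.int64(331), 34) [ 0.3268 -0.3275]
282 None 294 None
```

```bash
python3 drive.py '[[0,-0.001,0.025,0.005,-0.003,0.005],[0,0,0.03,0,0,0],[0,0,0.025,0,0,0],[0,0,0.006,0,0,0],[0,0,0,0,0,0]]'; python3 d.py; python3 drive.py '[[0,0,0,0,0,0],[0,0,0,0,0,0],[0,0,0,0,0,0],[0,0,0,0,0,0],[0,0,0,0,0,0],[0,0,0,0,0,0],[0,0,0,0,0,0],[0,0,0,0,0,0]]' 0 60; python3 d.py
```

```text
time: 23.98
tool_pos: [0.3682, -0.3115, 0.2706]
tool_rot: [-3.137, 0.002, 0.388]
contact_force: [0.7, 0.2, 0.5]
opening: 0.07
grip_force: 0.0
t 23.98 grasp pt [ 0.3677 -0.311   0.1116] eul [-1.797e+02  1.000e-01  2.220e+01] F [0.7 0.2 0.5] q [-0.86  0.43  1.82 -0.    0.9   0.32] op 0.07 0.0
time: 24.65
tool_pos: [0.3684, -0.3118, 0.2719]
tool_rot: [-3.141, 0.001, 0.385]
contact_force: [0.2, -0.2, 1.1]
opening: 0.0236
grip_force: 60.0
t 24.65 grasp pt [ 0.3683 -0.3117  0.1129] eul [-179.9    0.    22.1] F [ 0.2 -0.2  1.1] q [-0.86  0.42  1.82 -0.    0.9   0.32] op 0.0236 60.0
```

```bash
python3 drive.py '[[0,0,-0.01,0,0,0],[0,0,-0.02,0,0,0],[0,0,-0.02,0,0,0],[0,0,-0.01,0,0,0]]'; python3 drive.py '[[-0.015,0,0,0,0.094,0],[-0.015,0,0,0,0.094,0],[-0.015,0,0,0,0.094,0],[-0.015,0,0,0,0.094,0],[-0.015,0,0,0,0.094,0],[0,0,0,0,0,0]]'; python3 d.py; python3 sc.py
```

```text
time: 24.98
tool_pos: [0.3687, -0.312, 0.3335]
tool_rot: [3.141, -0.0, 0.385]
contact_force: [0.5, -0.8, -1.3]
opening: 0.0236
grip_force: 60.0
time: 25.48
tool_pos: [0.2987, -0.3399, 0.3167]
tool_rot: [-3.138, -0.472, 0.38]
contact_force: [-0.0, -0.8, -1.9]
opening: 0.0239
grip_force: 60.0
t 25.48 grasp pt [ 0.3657 -0.3125  0.1752] eul [-179.8  -27.1   21.8] F [-0.  -0.8 -1.9] q [-1.16  0.31  1.91  0.57  1.   -0.31] op 0.0239 60.0
t 2444 [379.6 228.1] [64.6 99.1] 57.7
t 634 [413.5 258.5] [31. 31.] 90.0
s 1186 [264. 209.] [38. 56.] 90.0
s 311 [287.1 261.4] [26.7 14.9] 77.9
end [ 0.417 -0.387  0.274] gap 0.0464 pan [0.085 0.035 0.274]
end [ 0.269 -0.254  0.023] gap 0.0519 pan [-0.095 -0.051  0.023]
```

```bash
cat > d2.py <<'E'
import sys
from h import *
from scipy.spatial.transform import Rotation as R
s=robot.observe();p=np.array(s['tool_pos']);r=R.from_euler('xyz',s['tool_rot']);g=p+r.apply([0,0,.159])
print('t',round(s['time'],2),'grasp',np.round(g,4),'F',np.round(s['contact_force'],1),'eul',np.round(np.degrees(s['tool_rot']),1))
print(np.round(r.inv().apply(np.array(list(map(float,sys.argv[1:4])))-g),4),'down/mm',np.round(r.inv().apply([0,0,-.001])*1000,2))
E
python3 d2.py .3477 -.3194 .15
```

```text
t 25.58 grasp [ 0.3665 -0.3125  0.1757] F [ 0.1  0.6 -2. ] eul [-179.8  -26.7   21.9]
[-0.0294 -0.0005  0.0139] down/mm [-0.45  0.    0.89]
```

```bash
python3 drive.py '[[-0.0147,0,0.007,0,0,0],[-0.0147,0,0.007,0,0,0],[-0.004,0,0.008,0,0,0],[-0.004,0,0.008,0,0,0],[0,0,0,0,0,0]]'; python3 d2.py .3477 -.3194 .115;  python3 drive.py '[[-0.003,0,0.006,0,0,0],[-0.003,0,0.006,0,0,0],[0,0,0,0,0,0]]'; python3 d2.py .3477 -.3194 .105
```

```text
time: 26.0
tool_pos: [0.2831, -0.3459, 0.273]
tool_rot: [-3.137, -0.469, 0.384]
contact_force: [-0.6, 0.1, -2.4]
opening: 0.0238
grip_force: 60.0
t 26.0 grasp [ 0.3494 -0.3184  0.1311] F [-0.6  0.1 -2.4] eul [-179.8  -26.8   22. ]
[-0.009   0.0004  0.0135] down/mm [-0.45  0.    0.89]
time: 26.25
tool_pos: [0.2827, -0.3462, 0.26]
tool_rot: [-3.139, -0.469, 0.384]
contact_force: [-0.0, 0.4, -2.0]
opening: 0.0239
grip_force: 60.0
t 26.25 grasp [ 0.3492 -0.3188  0.1181] F [-0.   0.4 -2. ] eul [-179.8  -26.9   22. ]
[-0.0074  0.      0.011 ] down/mm [-0.45  0.    0.89]
```

```bash
python3 drive.py '[[-0.0025,0,0.005,0,0,0],[-0.002,0,0.004,0,0,0],[0,0,0,0,0,0]]'; python3 d2.py .3477 -.3194 .105;  python3 drive.py '[[-0.0018,0,0.0036,0,0,0],[-0.0014,0,0.0027,0,0,0],[0,0,0,0,0,0]]'; python3 d2.py .3477 -.3194 .105
```

```text
time: 26.5
tool_pos: [0.2825, -0.3464, 0.2501]
tool_rot: [-3.139, -0.469, 0.384]
contact_force: [-0.9, 0.0, -1.8]
opening: 0.0234
grip_force: 60.0
t 26.5 grasp [ 0.349  -0.3191  0.1083] F [-0.9  0.  -1.8] eul [-179.9  -26.9   22. ]
[-0.0026 -0.0002  0.0023] down/mm [-0.45  0.    0.89]
time: 26.75
tool_pos: [0.2824, -0.3464, 0.2432]
tool_rot: [-3.139, -0.469, 0.384]
contact_force: [0.3, -0.1, -2.1]
opening: 0.0238
grip_force: 60.0
t 26.75 grasp [ 0.349  -0.3192  0.1014] F [ 0.3 -0.1 -2.1] eul [-179.9  -26.9   22. ]
[ 0.0005 -0.0003 -0.0038] down/mm [-0.45  0.    0.89]
```

```bash
python3 drive.py '[[-0.0014,0,0.0027,0,0,0],[-0.0014,0,0.0027,0,0,0],[0,0,0,0,0,0]]'; python3 d2.py .3477 -.3194 .095; python3 drive.py '[[-0.001,0,0.002,0,0,0],[0,0,0,0,0,0]]'; python3 d2.py .3477 -.3194 .095
```

```text
time: 27.0
tool_pos: [0.2818, -0.347, 0.2412]
tool_rot: [3.139, -0.472, 0.388]
contact_force: [-23.9, 5.3, 46.2]
opening: 0.0239
grip_force: 60.0
t 27.0 grasp [ 0.3489 -0.32    0.0996] F [-23.9   5.3  46.2] eul [179.9 -27.1  22.2]
[-0.0029 -0.001   0.0037] down/mm [-0.45 -0.    0.89]
time: 27.17
tool_pos: [0.2816, -0.3469, 0.24]
tool_rot: [3.138, -0.473, 0.389]
contact_force: [-30.6, 6.3, 60.0]
opening: 0.0237
grip_force: 60.0
t 27.17 grasp [ 0.3487 -0.3199  0.0984] F [-30.6   6.3  60. ] eul [179.8 -27.1  22.3]
[-0.0022 -0.0009  0.0027] down/mm [-0.46 -0.    0.89]
```

```bash
python3 drive.py '[[0.001,0,-0.002,0,0,0],[0.001,0,-0.002,0,0,0],[0,0,0,0,0,0]]'; python3 d2.py 0 0 0|head -1; python3 drive.py '[[0,0,0,0,0,0],[0,0,0,0,0,0],[0,0,0,0,0,0],[0,0,0,0,0,0],[0,0,0,0,0,0],[0,0,0,0,0,0],[0,0,0,0,0,0]]' 0.065; python3 drive.py '[[0,0,-0.01,0,0,0],[0,0,-0.02,0,0,0],[0,0,-0.03,0,0,0],[0,0,-0.04,0,0,0],[0,0,-0.04,0,0,0],[0,0,-0.04,0,0,0],[0,0,-0.04,0,0,0]]'; python3 d2.py 0 0 0; python3 sc.py; python3 bl.py | grep side
```

```text
time: 27.42
tool_pos: [0.2824, -0.3468, 0.2405]
tool_rot: [3.141, -0.469, 0.385]
contact_force: [-7.7, 0.1, 11.1]
opening: 0.0237
grip_force: 60.0
t 27.42 grasp [ 0.3491 -0.3199  0.0987] F [-7.7  0.1 11.1] eul [180.  -26.9  22.1]
time: 28.0
tool_pos: [0.2825, -0.3465, 0.2398]
tool_rot: [-3.14, -0.469, 0.384]
contact_force: [0.3, 0.7, -0.7]
opening: 0.0635
grip_force: 0.0
time: 28.58
tool_pos: [0.189, -0.3837, 0.4386]
tool_rot: [-3.141, -0.468, 0.384]
contact_force: [0.6, -1.9, 0.5]
opening: 0.0653
grip_force: 0.0
t 28.58 grasp [ 0.2555 -0.3567  0.2967] F [ 0.6 -1.9  0.5] eul [-179.9  -26.8   22. ]
[-0.226  -0.4262  0.2187] down/mm [-0.45  0.    0.89]
t 306 [388.6 205. ] [14.1 25. ] 58.4
t 415 [372.8 231. ] [42.5 10.1] 67.2
s 478 [264.  221.1] [11.9 41.5] 83.8
s 297 [287.6 261.6] [26.2 14.1] 77.9
end [ 0.391 -0.302  0.095] gap 0.003 pan [-0.004  0.044  0.095]
end [ 0.302 -0.339  0.095] gap 0.0002 pan [-0.004 -0.053  0.095]
side (314, 207) A 158 bb [308, 199, 13, 17] pan@.025 [-0.072, 0.118] tub@.07 [-0.145, 0.094] tub@.13 [-0.123, 0.062]
side (337, 208) A 117 bb [331, 202, 13, 13] pan
[... 185 characters left out ...]

side (380, 219) A 163 bb [374, 211, 14, 17] pan@.025 [-0.016, 0.275] tub@.07 [0.004, 0.151] tub@.13 [0.017, 0.116]
side (264, 221) A 476 bb [243, 214, 43, 16] pan@.025 [-0.046, -0.009] tub@.07 [-0.221, -0.005] tub@.13 [-0.195, -0.031]
side (400, 228) A 127 bb [395, 219, 10, 17] pan@.025 [0.014, 0.319] tub@.07 [0.055, 0.157] tub@.13 [0.065, 0.122]
side (288, 261) A 294 bb [280, 249, 18, 26] pan@.025 [0.07, 0.039] tub@.07 [-0.113, -0.059] tub@.13 [-0.093, -0.082]
side (323, 289) A 186 bb [311, 280, 26, 19] pan@.025 [0.148, 0.114] tub@.07 [-0.01, -0.069] tub@.13 [0.004, -0.091]
side (259, 321) A 729 bb [233, 307, 63, 23] pan@.025 [0.207, -0.035] tub@.07 [-0.082, -0.205] tub@.13 [-0.064, -0.22]
```

```bash
python3 drive.py '[[0,0,0,0,0,0],[0,0,0,0,0,0],[0,0,0,0,0,0]]'; python3 -c "
from cell import robot
print(robot.hand_in())"
```

```text
time: 29.03
tool_pos: [0.1906, -0.3838, 0.435]
tool_rot: [-3.137, -0.47, 0.384]
contact_force: [-0.7, 0.1, 0.2]
opening: 0.0652
grip_force: 0.0
the job is handed in; nothing more can be done
None
```

I handed the job in at 29 s, but no verdict came back: by the cameras, four blanks are in the tub, the fifth is in the pan, the scoop lies level in the pan (regrasped and relaid after it first landed rolled about 27°), and the lid was pressed down until it stopped at rim height.

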